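Dry the honed chisels

TASK

The freshly honed and rinsed chisels go on the tool dryer: first turn the dryer's dial back to the off mark (the broad white tick), then lay every chisel flat on the dark plate, side by side in line with the painted lanes, handles towards the control box and blades away from it. When all of them lie there, turn the dial until its pointer is at the red clip; leave the clip and the other things on the counter alone.

Things in the scene. Friction and masses are not known exactly. Their poses are not given: they have to be found in the camera images.
- dryer: Fixed tool dryer: dark steel plate 240 (x) by 260 mm (y), top 14 mm above the counter, with flat white lane lines along x at y = 0, +-56, +-112 mm; at its -x end a grey control box 100 (x) by 170 mm (y), top 50 mm above the counter, centred at x = -170 mm. Origin under the plate's centre at counter height; x points from the box across the plate, z up.
- dial (a joint): Angle of the black dial on the control box: 0 = pointer at the off mark (to the dryer's +y), growing clockwise from above; range -0.3 to 3.6 rad, stays where left. Skirt 50 mm across, 10 mm high; on it a bar grip 50 mm long, 16 mm wide, 30 mm high (top 90 mm above the counter), white line on its pointer end.
- dial_grip (a point): On the dial's axis, 84 mm above the counter (6 mm below the bar's top): the height for the TCP when gripping the bar across its 16 mm width. Its x axis points along the bar to the pointer end.
- dial_pointer (a point): Point 38 mm from the dial's axis in the direction the pointer shows, 52 mm above the counter.
- off_mark (a point): Outer part of the broad white off tick, 38 mm from the dial's axis, 52 mm above the counter.
- clip (a joint): Angle of the red clip on the scale, in the same measure as the dial (the dial points at the clip when both values are equal). Stiff; it stays where it was set.
- clip_mark (a point): On the red clip (14 mm outwards by 9 mm along the scale, 6 mm high), 38 mm from the dial's axis, 52 mm above the counter.
- chisel1: Chisel, yellow handle (may be absent): 165 mm long; handle 26 mm wide, 20 mm thick, steel cap at the butt; blade 18 by 6 mm. Origin on its long axis at the balance point, in the handle 15 mm behind the handle's front end, 10 mm above the surface it lies on; x points to the cutting edge (edge at +80 mm, butt at -85 mm).
- chisel1_tip (a point): Middle of the cutting edge of the yellow chisel, on its long axis.
- chisel1_butt (a point): Butt end of the yellow chisel's handle, on its long axis.
- chisel2: Chisel, blue handle (may be absent): 165 mm long; handle 26 mm wide, 20 mm thick, steel cap at the butt; blade 18 by 6 mm. Origin on its long axis at the balance point, in the handle 15 mm behind the handle's front end, 10 mm above the surface it lies on; x points to the cutting edge (edge at +80 mm, butt at -85 mm).
- chisel2_tip (a point): Middle of the cutting edge of the blue chisel, on its long axis.
- chisel2_butt (a point): Butt end of the blue chisel's handle, on its long axis.
- chisel3: Chisel, green handle (may be absent): 165 mm long; handle 26 mm wide, 20 mm thick, steel cap at the butt; blade 18 by 6 mm. Origin on its long axis at the balance point, in the handle 15 mm behind the handle's front end, 10 mm above the surface it lies on; x points to the cutting edge (edge at +80 mm, butt at -85 mm).
- chisel3_tip (a point): Middle of the cutting edge of the green chisel, on its long axis.
- chisel3_butt (a point): Butt end of the green chisel's handle, on its long axis.
- chisel4: Chisel, orange handle (may be absent): 165 mm long; handle 26 mm wide, 20 mm thick, steel cap at the butt; blade 18 by 6 mm. Origin on its long axis at the balance point, in the handle 15 mm behind the handle's front end, 10 mm above the surface it lies on; x points to the cutting edge (edge at +80 mm, butt at -85 mm).
- chisel4_tip (a point): Middle of the cutting edge of the orange chisel, on its long axis.
- chisel4_butt (a point): Butt end of the orange chisel's handle, on its long axis.
- spray_bottle: Blue spray bottle, 76 mm across, 200 mm high; bystander. Origin at the centre of its underside.
- tumbler: Glass tumbler, 72 mm across, 100 mm high; bystander. Origin at the centre of its underside.
- brush: Wooden brush block, 60 by 150 by 50 mm, bristles down; bystander. Origin at the centre of its underside.
- stone: Grey sharpening stone on a dark wooden base, 60 by 170 by 42 mm; bystander. Origin at the centre of its underside.
Things that resemble listed ones, but are neither listed nor needed, are in the scene too. Of the things shaped like the chisel4, the orange one is meant. There is more than one size of the chisel1; the job needs the larger.

How it is judged:
By the outcome, as a careful person would: the job done as asked, in the order asked, and still so for the second after the job is handed in, with the robot touching nothing.
Of chisel1, chisel2, chisel3, chisel4 only 3 to 4 are there at a start; the rules pass over those that are not, and their reading is None.
At some moment in a run one of chisel1, chisel2, chisel3, chisel4 may be knocked a few centimetres aside while the robot is not near it.
Once in a run the grip may slacken for a moment while it holds something.
It also fails if it takes over 210 s, if anything falls off the work surface, if the arm or the gripper's body presses on something with over 40 N, if the wrist force passes 120 N, or if a joint passes its speed limit or range.

ROBOT

A 6-joint arm with a two-finger parallel gripper is mounted at the origin on the work surface. World frame = base frame: x ahead of the robot, y to its left, z up, the work surface at z = 0. Lengths are in mm, angles in rad, forces in N, time in s.
With the tool pointing down it reaches from about 150 to 775 mm from the base axis. Payload 6.1 kg.
Tool frame: the origin (TCP) lies between the finger pads, 19 mm behind the fingertips; this is the grasp point; z points along the fingers, y is the line along which they close (so a half turn about z gives the same grasp; the last joint's range is limited). The gripper opens to 85 mm and grips with 20 to 120 N. Pads are 22 mm wide; open, the fingers measure 114 mm over their backs; the gripper's body (76 mm by 85 mm) begins 54 mm behind the grasp point. The pads swing forward as they close: fully open they stand 13 mm farther back than shut.
Start: joints at [-1.314, 0.126, -0.04, 1.405, 0, 1.571], TCP at [133.337, -507.769, 249.995] pointing down, gripper open.
Joint ranges: [-2.72, 2.72], [-0.95, 1.95], [-1.27, 1.35], [-1.78, 2.02], [-1.46, 1.47], [-3.14, 3.14]. Speed limits (rad/s): [2.39, 2.39, 3.01, 3.14, 3.14, 3.14].

INTERFACE

Orientations are given as a unit quaternion [x, y, z, w].
In Python, from cell import bot gives the robot as it stands.
- The arm moves only by the tool move_arm, never from a script. Its argument "motion" is a list that holds one entry, the list of rows, each a list of 7 numbers: the shift along the tool's x, y, z scaled (see below), then the turn, a rotation vector about the tool's x, y, z scaled (see below), then the opening, from 0 (shut) to 1 (fully open). In form: [[[x, y, z, ax, ay, az, hand], ...]]. A call has 1 to 20 rows; each row shifts and turns the commanded pose from where the row before left it, along the tool's axes as they then stand; what a row does not reach is not made up. The controller multiplies each number of a shift by 250 mm and each number of a turn by pi rad. A row lasts 1/8 s, in which the tool goes at most 62.5 mm and 10.7 degrees, less where a joint would pass 70% of its speed; a pose out of reach is approached as far as the arm can. A call with a number of a shift or a turn outside -1 to 1 is refused whole. A call with a gripper value outside its range is refused whole. The fingers move at their own pace and stop on an object; "force" is the grip in N (left out, the last holds). Time passes only in rows, so rows that do not move let the fingers close. It gives the time, the measured TCP pose, the force, the opening and the grip force at its end, in the units of the state.
- bot.get_obs(): the state, without advancing time (a new reading comes with each control period).
- bot.camera(name): name is "scene" or "top"; returns a dict with "image" (480x640x3 uint8, red, green, blue), "camera_matrix" (3x3 intrinsics, pixels), "eye" and "rotation" of the camera in the world. Camera axes: x right, y down, z forward; pixel columns grow to the right and rows downward; lengths in mm; the calibration is good to about 2 mm. A picture is of the moment at which its call begins. There is no depth.
- bot.finish_job(): hands the job in; it is judged then, once.
The state is a dict: "time_s": time; "joint_positions": joint angles; "joint_vel": joint speeds; "tau": joint torques, N m; "tcp_pos": TCP position; "tcp_rot": TCP orientation; "force": force on the tool from outside, world axes, zero at the start; "torque": the same for the moment, N m; "width": finger opening in mm; "grip_force": force on a finger pad.
Only numpy, scipy, OpenCV 4.12 (cv2) and the standard library are available. Lean on these libraries where they do the work, as an engineer would, in place of code of your own. Each camera call takes 0.05 s, during which the arm holds its last target. There are 200 camera calls.

## Working session

There is one attempt and no reset: what is moved stays moved. The work goes in short steps, Python scripts to look and compute and a tool call to move; the robot and the scene stay as the last step left them, time stands still between calls to the robot, and variables do not carry over. Pictures are saved under pics/ and viewed, at most 14 in all, crops included, and the job is handed in when it is done.

Besides the shell and the picture viewer there is one more tool, called as a command line: name --argument value ..., lists and objects as JSON in quotes. move_arm: Moves the arm, as the interface text tells. Its arguments: {"type":"object","properties":{"motion":{"type":"array"},"force":{"type":"number"}},"required":["motion"]}

```bash
mkdir -p pics; ls
python3 - <<'E'
from cell import bot
import cv2
o=bot.get_obs(); print(o)
for n in("scene","top"):
    c=bot.camera(n); cv2.imwrite(f"pics/{n}0.png",c["image"][...,::-1]); print(n,c["camera_matrix"],c["eye"],c["rotation"])
E
```

```text
pics
{'time_s': 0.0, 'joint_positions': array([-1.31401835e+00,  1.26360701e-01, -4.06391606e-02,  1.40540836e+00,
       -9.91970134e-08,  1.57081125e+00]), 'joint_vel': array([ 5.46434194e-04,  2.49630585e-04,  1.48338755e-05, -5.21854258e-04,
        1.08191429e-03, -2.67811673e-04]), 'tau': array([-2.00243143e-03, -4.35909283e+01,  3.52927279e+01,  1.72273588e-02,
       -1.44987553e-04, -8.04918415e-06]), 'tcp_pos': array([ 133.23100402, -507.40289114,  249.22431942]), 'tcp_rot': array([ 9.91770083e-01,  1.28029113e-01, -1.03246084e-04, -7.99308421e-04]), 'force': array([1.02023431, 0.34628137, 0.31811519]), 'torque': array([0.0369562 , 0.00923813, 0.01434349]), 'grip_force': 0.0, 'width': 85.48232359289148}
scene [[466.27964649   0.         321.15698628]
 [  0.         466.27964649 233.34878546]
 [  0.           0.           1.        ]] [ 984.75866549 -753.14786096  678.1703444 ] [ 0.86256424  0.26007583 -0.12076565 -0.41684428]
top [[503.65383969   0.         322.47435419]
 [  0.         503.65383969 243.30511115]
 [  0.           0.           1.        ]] [ 353.6140751  -120.84085297 1071.25634509] [-0.69883487  0.70629928 -0.08217915  0.07757408]
```

View pics/top0.png

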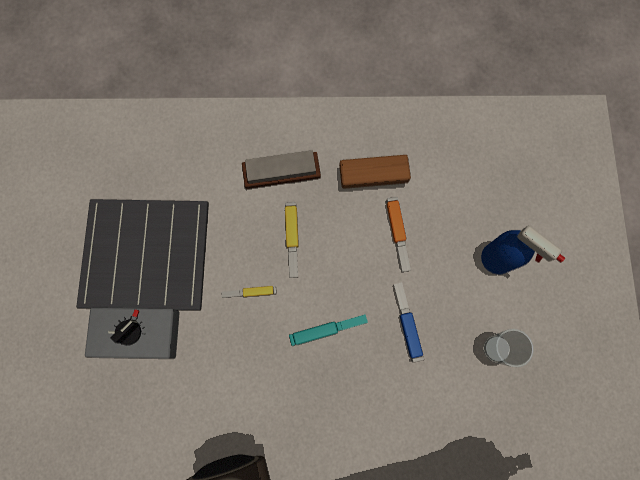

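View pics/scene0.png

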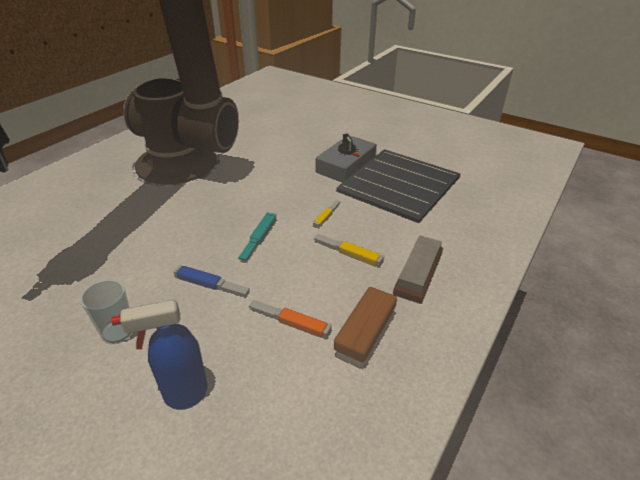

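Top view: candidates for yellow are the large one (291,240) and a small one (255,292), so I take the large. Orange is at (397,235) and blue at (408,322). The teal piece at (328,330) has a teal blade too. It may be the "same shape as chisel4, other colour" decoy. The dial is at (127,331), with the clip near (136,314). Next, a close crop to check.

```bash
cat > h.py <<'E'
import numpy as np, cv2
from scipy.spatial.transform import Rotation as R
from cell import bot
def ray(c,uv):
    d=np.linalg.inv(c["camera_matrix"])@np.array([uv[0],uv[1],1.]); return R.from_quat(c["rotation"]).apply(d)
def onz(c,uv,z):
    d=ray(c,uv); e=np.array(c["eye"]); return e+d*(z-e[2])/d[2]
def tri(c1,u1,c2,u2):
    d1,d2=ray(c1,u1),ray(c2,u2); e1,e2=np.array(c1["eye"]),np.array(c2["eye"])
    s=np.linalg.lstsq(np.c_[d1,-d2],e2-e1,rcond=None)[0]; p,q=e1+s[0]*d1,e2+s[1]*d2
    return (p+q)/2,np.linalg.norm(p-q)
def proj(c,P):
    p=R.from_quat(c["rotation"]).inv().apply(np.array(P)-c["eye"]); q=p@c["camera_matrix"].T; return q[...,:2]/q[...,2:]
# HSV ranges (opencv)
COL={"yellow":((20,120,90),(32,255,255)),"blue":((103,120,80),(118,255,255)),"orange":((3,180,140),(14,255,255)),"teal":((75,80,60),(98,255,255))}
def blobs(c,name,amin=40):
    m=cv2.inRange(cv2.cvtColor(c["image"],cv2.COLOR_RGB2HSV),*map(np.array,COL[name]))
    cs,_=cv2.findContours(m,cv2.RETR_EXTERNAL,cv2.CHAIN_APPROX_NONE)
    return [(cv2.contourArea(k),cv2.minAreaRect(k)) for k in cs if cv2.contourArea(k)>amin]
E
python3 - <<'E'
from h import *
t=bot.camera("top"); s=bot.camera("scene")
for n in COL:
  for l,c in(("top",t),("scene",s)):
    for a,r in blobs(c,n): print(n,l,a,np.round(r[0],1),np.round(r[1],1),round(r[2],1), np.round(onz(c,r[0],15)))
def crop(c,x,y,w,h,f): return cv2.resize(c["image"][y:y+h,x:x+w],None,fx=f,fy=f,interpolation=cv2.INTER_CUBIC)
a=crop(t,80,295,100,70,4);b=crop(s,310,125,100,70,4);d=crop(t,280,275,100,80,4);e=crop(s,225,200,100,80,4)
cv2.imwrite("pics/crop1.png",np.vstack([np.hstack([a,b]),np.hstack([d,e])])[:600,:,::-1])
E
```

```text
yellow top 221.0 [257.5 290.9] [ 8.5 29.7] 84.8 [496.   9.  15.]
yellow top 432.0 [291.2 226. ] [40.4 11.8] 87.7 [636. -62.  15.]
yellow scene 455.5 [358.4 252.5] [41.  12.8] 20.6 [636. -65.  15.]
yellow scene 121.0 [323.5 215.4] [ 7.8 19.6] 42.0 [499.   6.  15.]
blue top 463.0 [411.4 334.8] [44.5 11.6] 75.2 [ 401. -311.   15.]
blue scene 498.5 [164.1 349.2] [24.8 31.4] 80.5 [ 484. -476.   15.]
blue scene 273.0 [198.4 274.7] [40.7  8.3] 16.4 [ 399. -309.   15.]
orange top 372.0 [396.5 220.5] [39.6 10.6] 78.7 [ 646. -291.   15.]
orange scene 416.5 [302.1 319.8] [46.7 10.6] 19.7 [ 644. -289.   15.]
teal top 757.5 [327.8 329.1] [12.1 79.3] 73.8 [ 415. -138.   15.]
teal scene 391.5 [256.2 235.1] [ 9.4 56.1] 34.3 [ 414. -142.   15.]
```

View pics/crop1.png

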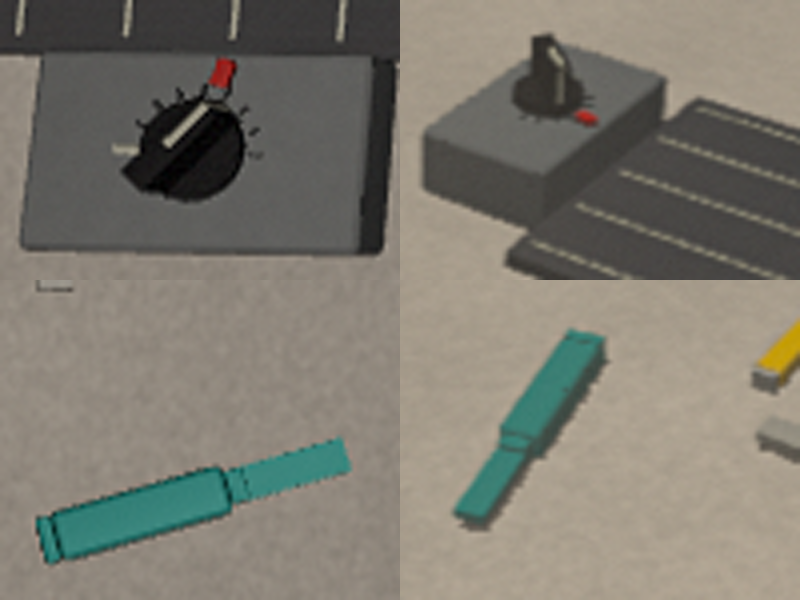

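The crop shows the teal piece is teal all over, cap and blade included, so it's a decoy. The job is then the large yellow, blue and orange chisels, with green absent. The dial's white line points up-right in the top view, past the clip; the off tick is at top pixel (111,332). Now measuring the dryer, the dial and the chisel axes.

```bash
cat >> h.py <<'E'
def world_rect(c,mask,z):
    """mask -> list of (centre,long dir,size) of rects on plane z"""
    cs,_=cv2.findContours(mask,cv2.RETR_EXTERNAL,cv2.CHAIN_APPROX_NONE); o=[]
    for k in cs:
        if len(k)<12: continue
        P=np.array([onz(c,p[0],z)[:2] for p in k],np.float32); r=cv2.minAreaRect(P); b=cv2.boxPoints(r)
        e1,e2=b[1]-b[0],b[2]-b[1]; e=e1 if np.linalg.norm(e1)>np.linalg.norm(e2) else e2
        o.append((np.array(r[0]),e/np.linalg.norm(e),sorted(r[1]),cv2.contourArea(k)))
    return o
E
python3 - <<'E'
from h import *
t=bot.camera("top"); s=bot.camera("scene")
for l,c,box in(("top",t,(85,195,125,110)),("scene",s,(335,145,130,75))):
    x,y,w,h=box; g=cv2.cvtColor(c["image"],cv2.COLOR_RGB2HSV); m=np.zeros(g.shape[:2],np.uint8)
    m[y:y+h,x:x+w]=cv2.inRange(g,(0,0,0),(180,255,90))[y:y+h,x:x+w]
    m=cv2.morphologyEx(m,cv2.MORPH_CLOSE,np.ones((5,5)))
    for r in world_rect(c,m,14): 
        if r[3]>1000: print(l,"plate",r)
    v=np.zeros_like(m); v[y:y+h,x:x+w]=cv2.inRange(g,(0,0,105),(180,70,255))[y:y+h,x:x+w]
    for r in world_rect(c,v,14):
        if r[2][1]>100 and r[2][0]<15: print(l,"lane",np.round(r[0],1),np.round(r[1],4),np.round(r[2]))
# dial things by pixel
off_t=(80+125/4,295+149/4); off_s=None
red=lambda c:cv2.inRange(cv2.cvtColor(c["image"],cv2.COLOR_RGB2HSV),(0,130,90),(6,255,255))|cv2.inRange(cv2.cvtColor(c["image"],cv2.COLOR_RGB2HSV),(172,130,90),(180,255,255))
P=[]
for c,(x,y,w,h) in((t,(100,300,60,40)),(s,(340,140,40,30))):
    m=red(c)[y:y+h,x:x+w]; yy,xx=np.nonzero(m); u=(x+xx.mean(),y+yy.mean()); P.append(u); print("clip px",u,len(xx),onz(c,u,53))
print("clip tri",tri(t,P[0],s,P[1]))
print("off z50",onz(t,off_t,50))
A,B=[(80+a/4,295+b/4) for a,b in((165,145),(208,105))]
print("line z90",onz(t,A,90),onz(t,B,90))
A2,B2=[(310+a/4,125+b/4) for a,b in((549,46),(562,68))]
A2,B2=[(310+(a-400)/4,125+b/4) for a,b in((549,46),(562,68))]
print("line scene z90",onz(s,A2,90),onz(s,B2,90),tri(t,A,s,A2),tri(t,B,s,B2))
# chisels: handle triangulated
for n,ti,si in(("yellow",1,0),("blue",0,1),("orange",0,0)):
    bt,bs=blobs(t,n)[ti],blobs(s,n)[si]; print(n,"handle tri",tri(t,bt[1][0],s,bs[1][0]))
E
```

```text
top plate (array([584.40692139, 253.25923157]), array([0.02409201, 0.99970967], dtype=float32), [230.56239318847656, 261.3272705078125], 12304.0)
top lane [577.7 143.7] [ 0.9996 -0.0273] [  3. 216.]
top lane [579.4 199.8] [ 0.9996 -0.0282] [  3. 219.]
top lane [580.  255.8] [ 0.9996 -0.0269] [  3. 219.]
top lane [582.7 311.8] [ 0.9996 -0.0271] [  3. 219.]
top lane [584.4 367.8] [ 0.9996 -0.0274] [  3. 217.]
scene plate (array([522.55175781, 251.33389282]), array([ 0.9993878 , -0.03498544], dtype=float32), [275.27630615234375, 365.34625244140625], 5546.5)
scene lane [524.7 201.8] [ 0.9997 -0.0247] [  4. 112.]
scene lane [578.2 256.4] [ 0.9997 -0.026 ] [  4. 211.]
clip px (np.float64(135.06666666666666), np.float64(312.9)) 30 [448.5936     248.83645377  53.        ]
clip px (np.float64(356.0833333333333), np.float64(153.91666666666666)) 12 [445.95693838 250.17803546  53.        ]
clip tri (array([447.93386635, 247.7169282 ,  54.92849698]), np.float64(1.2200113923868114))
off z50 [410.95646118 294.57819849  50.        ]
line z90 [410.39405959 259.32610828  90.        ] [429.19241135 240.14600333  90.        ]
line scene z90 [409.0419061  261.73041556  90.        ] [432.71256326 239.0797905   90.        ] (array([410.45559179, 258.86351752,  91.5422895 ]), np.float64(0.3884072222964459)) (array([430.16421061, 241.64866069,  87.83738622]), np.float64(2.05661452426884))
yellow handle tri (array([635.79833862, -62.23346072,  12.85195067]), np.float64(2.1351362494168686))
blue handle tri (array([ 401.01115353, -310.48967576,   17.89902671]), np.float64(0.2256342984782822))
orange handle tri (array([ 645.33035573, -290.57493676,   17.68408838]), np.float64(0.044523410687130706))
```

move_arm --motion '[[[0.1157,-0.1677,0,0,0,0,1],[0.1157,-0.1677,0,0,0,0,1],[0.1157,-0.1677,0,0,0,0,1],[0.1157,-0.1677,0,0,0,0,1],[0.1157,-0.1677,0,0,0,0,1],[0.1157,-0.1677,0,0,0,0,1],[0.1157,-0.1677,0,0,0,0,1],[0.1157,-0.1677,0,0,0,0,1],[0.1157,-0.1677,0,0,0,0,1],[0.1157,-0.1677,0,0,0,0,1],[0.1157,-0.1677,0,0,0,0,1],[0.1157,-0.1677,0,0,0,0,1],[0.1157,-0.1677,0,0,0,0,1],[0.1157,-0.1677,0,0,0,0,1],[0.1157,-0.1677,0,0,0,0,1],[0.1157,-0.1677,0,0,0,0,1],[0,0,0,0,0,-0.056,1],[0,0,0,0,0,-0.056,1],[0,0,0,0,0,-0.056,1],[0,0,0,0,0,-0.056,1]]]' --force 40

```text
time_s: 2.8
tcp_pos: [431.0, 179.9, 253.5]
tcp_rot: [0.861, 0.508, 0.005, -0.032]
force: [-0.1, 0.2, -0.2]
width: 85.6
grip_force: 0.0
```

move_arm --motion '[[[0,0,0,0,0,-0.056,1],[0,0,0,0,0,-0.056,1],[0,0,0,0,0,-0.056,1],[0,0,0,0,0,-0.056,1],[0,0,0,0,0,-0.056,1],[0,0,0,0,0,-0.056,1],[0,0,0,0,0,-0.056,1],[0,0,0,0,0,-0.058,1],[0,0,0,0,0,0,1],[0,0,0,0,0,0,1]]]'

```text
time_s: 4.05
tcp_pos: [431.0, 179.8, 253.6]
tcp_rot: [0.328, 0.944, 0.025, -0.021]
force: [0.2, 0.2, 0.0]
width: 85.4
grip_force: 0.0
```

```bash
cat >> h.py <<'E'
def go(p,ang,cur=None):
    """turn first (rows of <=.055), then shift, in move units; ang = world angle of tool x, deg"""
    o=bot.get_obs() if cur is None else cur
    T=R.from_euler("z",ang,degrees=True)*R.from_quat([1,0,0,0]); C=R.from_quat(o["tcp_rot"])
    rv=(C.inv()*T).as_rotvec()/np.pi; d=T.inv().apply(np.array(p)-o["tcp_pos"])/250
    x=C.apply([1,0,0]); print("at",np.round(o["tcp_pos"],1),"xang",round(np.degrees(np.arctan2(x[1],x[0])),1),"t",round(o["time_s"],1))
    print("turn",np.round(rv,4),"rows",round(np.linalg.norm(rv)/.055,1)," shift",np.round(d,4),"rows",round(np.linalg.norm(d)/.17,1))
E
python3 - <<'E'
from h import *
go((410.5,259,150),136)
t=bot.camera("top"); cv2.imwrite("pics/t1.png",cv2.resize(t["image"][280:380,60:220],None,fx=4,fy=4,interpolation=cv2.INTER_CUBIC)[...,::-1])
c=bot.camera("scene"); g=cv2.cvtColor(t["image"],cv2.COLOR_RGB2HSV)
print(onz(t,(128.7,332.5),60))
E
```

```text
at [431.  179.8 253.6] xang 141.7 t 4.0
turn [ 0.0096 -0.0184  0.0313] rows 0.7  shift [0.2791 0.1708 0.4143] rows 3.1
[409.53069101 256.07022594  60.        ]
```

move_arm --motion '[[[0,0,0,0.0096,-0.0184,0.0313,1],[0.056,0.034,0.083,0,0,0,1],[0.056,0.034,0.083,0,0,0,1],[0.056,0.034,0.083,0,0,0,1],[0.056,0.034,0.083,0,0,0,1],[0.056,0.034,0.083,0,0,0,1],[0,0,0,0,0,0,1],[0,0,0,0,0,0,1]]]'

```text
time_s: 5.15
tcp_pos: [410.3, 258.8, 150.6]
tcp_rot: [0.373, 0.928, 0.0, 0.0]
force: [-0.1, -0.5, 1.6]
width: 85.5
grip_force: 0.0
```

Run:
```python
from h import *
go((410.3,258.3,84),136)
c=bot.camera("scene"); cv2.imwrite("pics/s1.png",cv2.resize(c["image"][60:210,270:420],None,fx=4,fy=4,interpolation=cv2.INTER_CUBIC)[...,::-1])
```

```text
at [410.3 258.8 150.6] xang 136.1 t 5.2
turn [0.0002 0.0001 0.0008] rows 0.0  shift [-0.0015 -0.0014  0.2663] rows 1.6
```

View pics/s1.png

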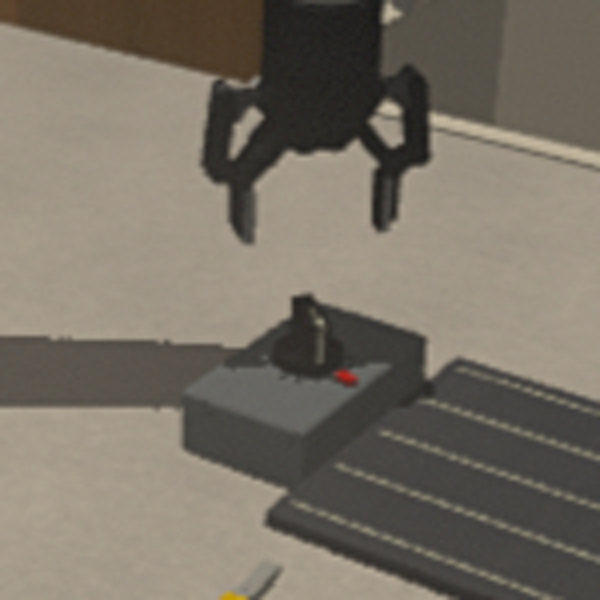

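The picture shows the fingers straddling the bar in line, with the bar at crop (310,325) and the fingers at (240,215) and (385,205). Descending and closing.

move_arm --motion '[[[0,0,0.0888,0,0,0,1],[0,0,0.0888,0,0,0,1],[0,0,0.0888,0,0,0,1],[0,0,0,0,0,0,0.5],[0,0,0,0,0,0,0],[0,0,0,0,0,0,0],[0,0,0,0,0,0,0],[0,0,0,0,0,0,0],[0,0,0,0,0,0,0]]]'

```text
time_s: 6.32
tcp_pos: [410.8, 259.5, 84.3]
tcp_rot: [0.373, 0.928, 0.001, 0.001]
force: [0.3, 0.9, 5.9]
width: 15.2
grip_force: 41.9
```

Run:
```python
from h import *
go((410.3,258.3,84),136); o=bot.get_obs(); print(o["force"],o["torque"],o["width"],o["grip_force"],o["joint_positions"])
```

```text
at [410.8 259.5  84.3] xang 136.2 t 6.3
turn [0.0008 0.0002 0.001 ] rows 0.0  shift [-0.002  -0.005   0.0014] rows 0.0
[0.29579825 0.94551636 5.87578181] [ 0.01593937 -0.06299346 -0.01897485] 15.213354814777208 41.94214403629303 [ 5.63439332e-01  1.06068114e-01 -4.31240923e-01  1.03082444e+00
  3.44491333e-05  1.32837578e+00]
```

move_arm --motion '[[[0,0,0,0,0,-0.049,0],[0,0,0,0,0,-0.049,0],[0,0,0,0,0,-0.049,0],[0,0,0,0,0,-0.049,0],[0,0,0,0,0,-0.049,0],[0,0,0,0,0,-0.049,0],[0,0,0,0,0,-0.049,0],[0,0,0,0,0,-0.049,0],[0,0,0,0,0,-0.049,0],[0,0,0,0,0,-0.049,0],[0,0,0,0,0,-0.049,0],[0,0,0,0,0,-0.049,0],[0,0,0,0,0,-0.049,0],[0,0,0,0,0,-0.049,0],[0,0,0,0,0,-0.049,0],[0,0,0,0,0,0,0],[0,0,0,0,0,0,0],[0,0,0,0,0,0,0]]]'

```text
time_s: 8.57
tcp_pos: [410.3, 261.2, 84.4]
tcp_rot: [-0.698, 0.716, 0.002, 0.002]
force: [-2.2, 7.2, 5.7]
width: 15.2
grip_force: 43.8
```

Run:
```python
from h import *
go((410.3,258.3,84),268.45); o=bot.get_obs(); print(o["force"],o["torque"],o["width"],o["grip_force"],o["joint_positions"])
```

```text
at [410.3 261.2  84.4] xang -91.5 t 8.6
turn [-0.0002  0.0017  0.0005] rows 0.0  shift [ 0.0116 -0.0003  0.0015] rows 0.1
[-2.20239685  7.20860852  5.72586117] [1.41050705 0.34249109 0.02830797] 15.170100340677665 43.767791390419006 [ 0.56455921  0.10625787 -0.43098633  1.03008647  0.00408665 -0.98076543]
```

move_arm --motion '[[[0,0,0,0,0,0,0.6],[0,0,0,0,0,0,1],[0,0,0,0,0,0,1],[0,0,-0.1,0,0,0,1],[0,0,-0.15,0,0,0,1],[0,0,-0.15,0,0,0,1],[0,0,-0.15,0,0,0,1],[0.16,0,0,0,0,0,1],[0.16,0,0,0,0,0,1],[0.16,0,0,0,0,0,1],[0.16,0,0,0,0,0,1],[0.16,0,0,0,0,0,1],[0.16,0,0,0,0,0,1],[0.16,0,0,0,0,0,1],[0.16,0,0,0,0,0,1],[0,0,0,0,0,0,1]]]'

```text
time_s: 10.58
tcp_pos: [401.1, -62.9, 220.5]
tcp_rot: [-0.696, 0.718, 0.0, -0.0]
force: [0.3, 0.1, -0.0]
width: 85.3
grip_force: 0.0
```

Run:
```python
from h import *
print(bot.get_obs()["tcp_pos"])
t=bot.camera("top"); cv2.imwrite("pics/t2.png",cv2.resize(t["image"][300:360,80:185],None,fx=6,fy=6,interpolation=cv2.INTER_CUBIC)[...,::-1])
```

```text
[401.08203848 -62.94629014 220.52375083]
```

View pics/t2.png

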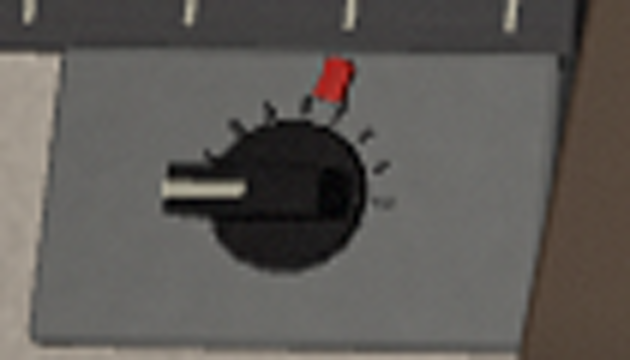

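Run:
```python
from h import *
t=bot.camera("top"); f=lambda x,y:(80+(x-2.5)/6,300+(y-2.5)/6)
a,b=onz(t,f(162,190),90),onz(t,f(245,188),90); print(a,b,np.degrees(np.arctan2(*(a-b)[[1,0]])))
ax=onz(t,f(288,196),60); print("axis",ax)
for n,p,z in(("clip",(334,80),54),("clipbase",(334,82),52)):
    q=onz(t,f(*p),z)
    for A in (ax[:2],(410.3,258.5),(410.5,260.4)):
        d=q[:2]-A; print(n,np.round(q,1),np.linalg.norm(d),"clip angle rad",np.radians(88.45)-np.arctan2(d[1],d[0]))
for k,p in enumerate([(208,158),(235,128),(270,110),(305,103),(365,135),(382,167),(383,203)]):
    q=onz(t,f(*p),50); d=q[:2]-np.array((410.4,259)); print(k,np.linalg.norm(d),88.45-np.degrees(np.arctan2(d[1],d[0])))
go((0,0,0),0)
for n in("yellow","blue","orange"):
    for a,r in blobs(t,n): print(n,a,np.round(r[0],1),np.round(r[1],1),round(r[2],1),np.round(onz(t,r[0],20),1))
# steel parts near handles
g=cv2.cvtColor(t["image"],cv2.COLOR_RGB2HSV)
for n,(x,y,w,h) in {"yellow":(278,195,32,88),"blue":(385,278,45,88),"orange":(380,190,36,88)}.items():
    bl=[r for a,r in blobs(t,n) if x<r[0][0]<x+w and y<r[0][1]<y+h][0]
    m=np.zeros(g.shape[:2],np.uint8); m[y:y+h,x:x+w]=cv2.inRange(g,(0,0,165),(180,40,255))[y:y+h,x:x+w]
    yy,xx=np.nonzero(m); print(n,len(xx), np.round(np.c_[xx,yy].mean(0),1), xx.min(),xx.max(),yy.min(),yy.max())
```

```text
[410.70116947 287.39327838  90.        ] [411.04289778 260.97067711  90.        ] 90.74097541634028
axis [410.04229354 258.3086908   60.        ]
clip [448.5 248.1  54. ] 39.75288370159542 clip angle rad 1.803348290548175
clip [448.5 248.1  54. ] 39.55371807668364 clip angle rad 1.8096954370352736
clip [448.5 248.1  54. ] 39.90470454999307 clip angle rad 1.8569697988132696
clipbase [448.  248.8  52. ] 39.118792137401954 clip angle rad 1.7897610315442578
clipbase [448.  248.8  52. ] 38.916229444067724 clip angle rad 1.7961417425074646
clipbase [448.  248.8  52. ] 39.24257419996101 clip angle rad 1.8443158899916683
0 33.26724338089421 21.448897623937484
1 31.997543963391564 43.95340227311734
2 30.786502881025307 67.09310660973557
3 30.87567266695228 89.01661179841241
4 29.095222492493736 134.93312460741114
5 29.054179204619167 159.57633506981557
6 28.73816270131734 183.32409055356254
at [401.2 -61.1 220.6] xang -91.6 t 10.7
turn [-1.00e-04  2.00e-04 -5.09e-01] rows 9.3  shift [-1.605  -0.2444  0.8822] rows 10.9
yellow 434.0 [291.1 226. ] [40.4 11.9] 87.6 [634.8 -61.9  20. ]
blue 468.5 [411.3 334.6] [44.7 11.7] 75.2 [ 401.  -309.8   20. ]
blue 131.5 [515.1 253.6] [21.9  9.8] 38.7 [ 569.1 -540.4   20. ]
orange 389.5 [396.4 220.6] [40.2 10.8] 78.7 [ 644.6 -289.9   20. ]
yellow 70 [289.  224.2] 278 309 195 251
blue 586 [404.8 305. ] 385 429 278 365
orange 697 [397.9 238.6] 380 415 190 277
```

```bash
cat >> h.py <<'E'
def chisels(c,zt=14,names=("yellow","blue","orange")):
    """handle rect on mid-height plane; blade side found from off-counter colour beyond the handle ends"""
    out={}; hsv=cv2.cvtColor(c["image"],cv2.COLOR_RGB2HSV)
    for n in names:
        m=cv2.inRange(hsv,*map(np.array,COL[n]))
        for ce,d,sz,a in world_rect(c,m,zt):
            if not(sz[1]>72 and sz[1]<115 and sz[0]<42): continue
            sgn=[]
            for s in(1,-1):   # blade brighter, less saturated than counter, 20..60 mm beyond handle front
                P=np.array([np.r_[ce+d*s*(sz[1]/2+q),zt-8] for q in range(20,56,4)]); uv=proj(c,P).round().astype(int)
                px=c["image"][uv[:,1],uv[:,0]].astype(float); sgn.append(np.abs(px-[150,140,128]).sum(1).mean())
            x=d if sgn[0]>sgn[1] else -d
            out.setdefault(n,[]).append((ce,np.degrees(np.arctan2(x[1],x[0])),np.round(sz),np.round(sgn),ce+x*30))
    return out
E
python3 - <<'E'
from h import *
for v in("top","scene"):
    c=bot.camera(v)
    for n,L in chisels(c).items():
        for ce,a,sz,s,o in L: print(v,n,"handle",np.round(ce,1),"dir",round(a,1),sz,s,"origin",np.round(o,1))
    if v=="top":
        for n,b,e in(("yellow",(291,203),(293.2,276.5)),("blue",(418,360),(399,284)),("orange",(393.5,198),(405,271))):
            p,q=onz(c,b,12),onz(c,e,8); d=q-p; print(n,p,q,np.hypot(*d[:2]),np.degrees(np.arctan2(d[1],d[0])))
E
```

```text
top yellow handle [636.8 -61.6] dir -177.4 [26. 91.] [ 36. 259.] origin [606.8 -62.9]
top blue handle [ 401.6 -310.9] dir 12.1 [24. 90.] [95. 38.] origin [ 430.9 -304.6]
top orange handle [ 646.7 -290.8] dir 8.6 [24. 90.] [164.  75.] origin [ 676.4 -286.3]
yellow [689.1858981  -61.01151169  12.        ] [526.46477216 -65.93631596   8.        ] 162.79563423777586 -178.26645501588277
blue [ 350.0410883  -322.32063302   12.        ] [ 507.99186614 -291.08741202    8.        ] 161.0091994636392 11.185382335654051
orange [ 698.5570198 -286.9753127   12.       ] [ 535.88846223 -305.21655575    8.        ] 163.68812592323238 -173.60172504322537
scene yellow handle [635.9 -63.9] dir -177.4 [40. 96.] [ 54. 116.] origin [605.9 -65.3]
scene blue handle [ 396.7 -307.9] dir -167.2 [22. 87.] [ 9. 64.] origin [ 367.4 -314.6]
scene orange handle [ 643.5 -287.8] dir 8.7 [24. 89.] [115.  17.] origin [ 673.2 -283.3]
```

Run:
```python
from h import *
go((428,-305.3,90),191.8)
```

```text
at [401.4 -60.3 220.6] xang -91.5 t 10.8
turn [1.000e-04 1.000e-04 4.262e-01] rows 7.7  shift [ 0.0962 -0.981   0.5224] rows 6.6
```

move_arm --motion '[[[0,0,0,0,0,0.0533,0.7],[0,0,0,0,0,0.0533,0.7],[0,0,0,0,0,0.0533,0.7],[0,0,0,0,0,0.0533,0.7],[0,0,0,0,0,0.0533,0.7],[0,0,0,0,0,0.0533,0.7],[0,0,0,0,0,0.0533,0.7],[0,0,0,0,0,0.0533,0.7],[0.012,-0.1226,0.0653,0,0,0,0.7],[0.012,-0.1226,0.0653,0,0,0,0.7],[0.012,-0.1226,0.0653,0,0,0,0.7],[0.012,-0.1226,0.0653,0,0,0,0.7],[0.012,-0.1226,0.0653,0,0,0,0.7],[0.012,-0.1226,0.0653,0,0,0,0.7],[0.012,-0.1226,0.0653,0,0,0,0.7],[0.012,-0.1226,0.0653,0,0,0,0.7],[0,0,0,0,0,0,0.7],[0,0,0,0,0,0,0.7]]]'

```text
time_s: 13.02
tcp_pos: [428.0, -304.7, 90.1]
tcp_rot: [-0.103, 0.995, 0.0, -0.0]
force: [-0.3, -0.4, 0.5]
width: 59.9
grip_force: 0.0
```

Run:
```python
from h import *
go((428,-305.3,22),191.8); print(bot.get_obs()["width"])
c=bot.camera("scene"); cv2.imwrite("pics/s2.png",cv2.resize(c["image"][170:320,130:330],None,fx=4,fy=4,interpolation=cv2.INTER_CUBIC)[...,::-1])
```

```text
at [ 428.  -304.7   90.1] xang -168.2 t 13.0
turn [ 0.0003 -0.     -0.0001] rows 0.0  shift [ 0.0005 -0.0023  0.2724] rows 1.6
59.89034549997088
```

View pics/s2.png

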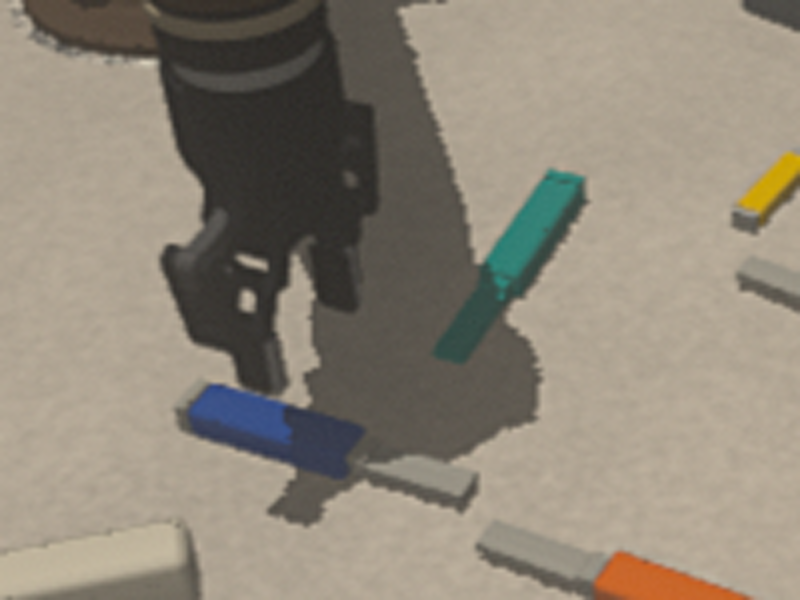

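The gripper stands over the blue handle, at crop (275,425), squared to it. Descending to grasp.

move_arm --motion '[[[0,0,0.09,0,0,0,0.7],[0,0,0.09,0,0,0,0.7],[0,0,0.06,0,0,0,0.7],[0,0,0.03,0,0,0,0.7],[0,0,0,0,0,0,0.2],[0,0,0,0,0,0,0.1],[0,0,0,0,0,0,0.1],[0,0,0,0,0,0,0.1],[0,0,0,0,0,0,0.1],[0,0,-0.08,0,0,0,0.1],[0,0,-0.12,0,0,0,0.1],[0,0,-0.12,0,0,0,0.1],[0,0,-0.12,0,0,0,0.1],[0,0,0,0,0,0,0.1]]]' --force 60

```text
time_s: 14.82
tcp_pos: [428.8, -306.7, 134.6]
tcp_rot: [-0.102, 0.995, -0.001, 0.002]
force: [0.3, -0.2, -2.6]
width: 24.5
grip_force: 59.4
```

Run:
```python
from h import *
o=np.array([580.5,255.8]);x=np.array([.99963,-.0271]);y=np.array([.0271,.99963])
for ly in(84,28,-28,-84): print(ly,o+ly*y+7*x)
p=o+84*y+7*x
go((*p,120),178.45); b=bot.get_obs(); print(b["width"],b["grip_force"],b["force"])
```

```text
84 [589.77381 339.57922]
28 [588.25621 283.59994]
-28 [586.73861 227.62066]
-84 [585.22101 171.64138]
at [ 428.8 -306.7  134.6] xang -168.3 t 14.8
turn [-0.0008  0.0011  0.0737] rows 1.3  shift [-0.5737  2.6016  0.0584] rows 15.7
24.470796702648215 59.350274205207825 [ 0.27007118 -0.20685516 -2.55830327]
```

move_arm --motion '[[[0,0,0,0,0,0.037,0.1],[0,0,0,0,0,0.037,0.1],[-0.0319,0.1445,0,0,0,0,0.1],[-0.0319,0.1445,0,0,0,0,0.1],[-0.0319,0.1445,0,0,0,0,0.1],[-0.0319,0.1445,0,0,0,0,0.1],[-0.0319,0.1445,0,0,0,0,0.1],[-0.0319,0.1445,0,0,0,0,0.1],[-0.0319,0.1445,0,0,0,0,0.1],[-0.0319,0.1445,0,0,0,0,0.1],[-0.0319,0.1445,0,0,0,0,0.1],[-0.0319,0.1445,0,0,0,0,0.1],[-0.0319,0.1445,0,0,0,0,0.1],[-0.0319,0.1445,0,0,0,0,0.1],[-0.0319,0.1445,0,0,0,0,0.1],[-0.0319,0.1445,0,0,0,0,0.1],[-0.0319,0.1445,0,0,0,0,0.1],[-0.0319,0.1445,0,0,0,0,0.1],[-0.0319,0.1445,0,0,0,0,0.1],[-0.0319,0.1445,0,0,0,0,0.1]]]' --force 90

```text
time_s: 17.32
tcp_pos: [589.1, 340.9, 130.5]
tcp_rot: [0.014, 1.0, -0.001, -0.001]
force: [0.1, -0.5, -1.3]
width: 24.0
grip_force: 93.4
```

move_arm --motion '[[[0,0,0,0,0,0,0.1],[0,0,0,0,0,0,0.1]]]'

```text
time_s: 17.58
tcp_pos: [588.8, 339.5, 131.0]
tcp_rot: [0.014, 1.0, -0.001, -0.001]
force: [0.4, -0.4, -1.2]
width: 23.5
grip_force: 93.3
```

Run:
```python
from h import *
go((589.8,339.6,36.5),178.45); b=bot.get_obs(); print(b["width"],b["grip_force"],b["force"])
c=bot.camera("scene"); cv2.imwrite("pics/s3.png",cv2.resize(c["image"][70:220,320:520],None,fx=4,fy=4,interpolation=cv2.INTER_CUBIC)[...,::-1])
```

```text
at [588.8 339.5 131. ] xang 178.4 t 17.6
turn [-0.0005 -0.0006 -0.0003] rows 0.0  shift [-0.004   0.0005  0.378 ] rows 2.2
23.522689147672462 93.32988739013672 [ 0.37833898 -0.41593149 -1.2285016 ]
```

View pics/s3.png

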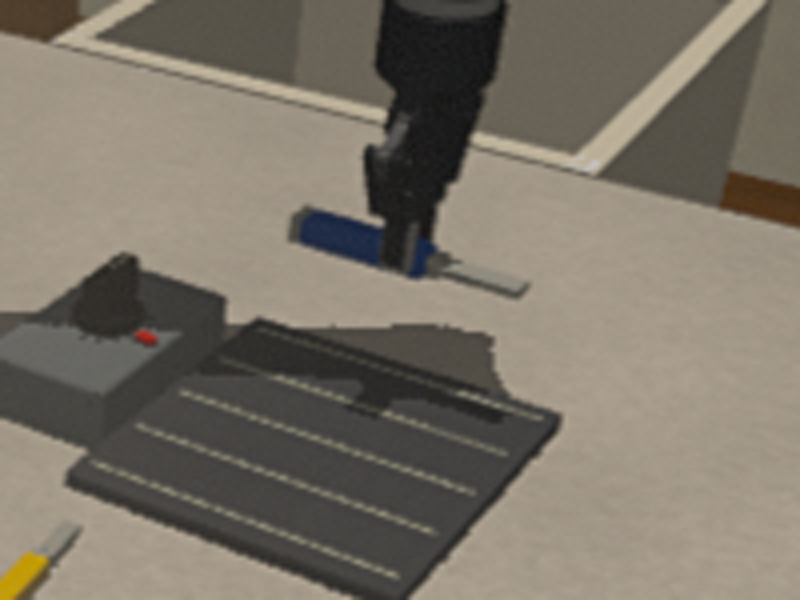

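The blue chisel is held level, blade away from the box at crop (520,285). Lowering it into the lane.

move_arm --motion '[[[0,0,0.1,0,0,0,0.1],[0,0,0.1,0,0,0,0.1],[0,0,0.1,0,0,0,0.1],[0,0,0.06,0,0,0,0.1],[0,0,0.014,0,0,0,0.1],[0,0,0,0,0,0,0.1],[0,0,0,0,0,0,0.1]]]'

```text
time_s: 18.5
tcp_pos: [590.1, 340.4, 40.4]
tcp_rot: [0.014, 1.0, 0.001, 0.001]
force: [0.8, -0.4, -0.9]
width: 23.8
grip_force: 93.4
```

Run:
```python
from h import *
go((589.8,339.6,36.5),178.45); b=bot.get_obs(); print(b["width"],b["grip_force"],b["force"],b["torque"])
```

```text
at [590.1 340.4  40.4] xang 178.4 t 18.5
turn [ 0.0004  0.0006 -0.0003] rows 0.0  shift [ 0.0011 -0.0033  0.0157] rows 0.1
23.76192813353044 93.38024139404297 [ 0.77507422 -0.43366111 -0.94437514] [-0.03897779 -0.06022442 -0.03418216]
```

move_arm --motion '[[[0,0,0.01,0,0,0,0.1],[0,0,0.005,0,0,0,0.1],[0,0,0,0,0,0,0.1],[0,0,0,0,0,0,0.1]]]'

```text
time_s: 19.0
tcp_pos: [590.1, 340.5, 37.7]
tcp_rot: [0.014, 1.0, 0.001, 0.001]
force: [-2.7, -2.1, 8.2]
width: 23.3
grip_force: 94.7
```

move_arm --motion '[[[0,0,0,0,0,0,0.45],[0,0,0,0,0,0,0.45],[0,0,0,0,0,0,0.45],[0,0,-0.06,0,0,0,0.45],[0,0,-0.12,0,0,0,0.45],[0,0,-0.12,0,0,0,0.45],[0,0,-0.12,0,0,0,0.6],[0,-0.15,0,0,0,0,0.7],[0,-0.15,0,0,0,0,0.7],[0,-0.15,0,0,0,0,0.7],[0,-0.15,0,0,0,0,0.7],[0,-0.15,0,0,0,0,0.7],[0,-0.15,0,0,0,0,0.7],[0,0,0,0,0,0,0.7]]]' --force 60

```text
time_s: 20.75
tcp_pos: [583.3, 113.1, 141.7]
tcp_rot: [0.016, 1.0, 0.0, 0.001]
force: [0.7, 0.5, 1.0]
width: 59.8
grip_force: 0.0
```

Run:
```python
from h import *
for v in("top","scene"):
    c=bot.camera(v)
    for n,L in list(chisels(c,10).items())+[("BL",chisels(c,26,("blue",)).get("blue",[]))]:
        for ce,a,sz,s,o in L: print(v,n,"handle",np.round(ce,1),"dir",round(a,1),sz,s,"origin",np.round(o,1))
    cv2.imwrite(f"pics/{v}3.png",c["image"][...,::-1])
go((609.5,-63,90),2.5)
```

```text
top yellow handle [637.9 -61.4] dir -177.4 [26. 91.] [39. 55.] origin [607.9 -62.7]
top orange handle [ 647.8 -291.4] dir 8.6 [24. 90.] [154.  77.] origin [ 677.5 -287. ]
scene yellow handle [633.7 -59.7] dir -177.4 [40. 97.] [ 49. 118.] origin [603.8 -61.1]
scene blue handle [547.1 373. ] dir 178.4 [35. 92.] [ 94. 282.] origin [517.1 373.8]
scene orange handle [ 641.2 -284.8] dir 8.2 [24. 89.] [117.   9.] origin [ 670.9 -280.5]
scene BL handle [557.6 346.1] dir 178.4 [34. 90.] [109. 288.] origin [527.6 346.9]
at [583.5 115.2 141.3] xang 178.4 t 20.9
turn [ 7.000e-04 -4.000e-04  9.769e-01] rows 17.8  shift [0.0729 0.7167 0.2054] rows 4.4
```

View pics/top3.png

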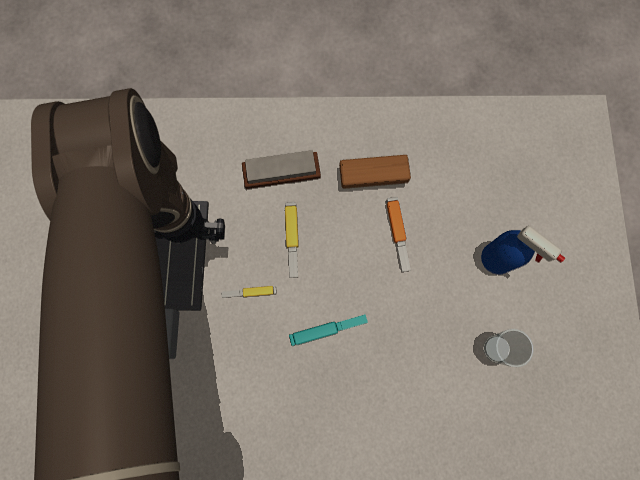

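The picture shows large yellow at (291,240), orange at (397,235), small yellow and teal untouched, and the arm over the plate. Going to yellow, keeping tool x near 182.6°.

Run:
```python
from h import *
go((609.5,-62.6,90),182.4)
```

```text
at [583.5 115.2 141.3] xang 178.4 t 20.9
turn [ 0.0003  0.0004 -0.0225] rows 0.4  shift [-0.0742 -0.715   0.2054] rows 4.4
```

move_arm --motion '[[[0,0,0,0,0,-0.0225,0.7],[-0.0124,-0.119,0.0342,0,0,0,0.7],[-0.0124,-0.119,0.0342,0,0,0,0.7],[-0.0124,-0.119,0.0342,0,0,0,0.7],[-0.0124,-0.119,0.0342,0,0,0,0.7],[-0.0124,-0.119,0.0342,0,0,0,0.7],[-0.0124,-0.119,0.0342,0,0,0,0.7],[0,0,0,0,0,0,0.7],[0,0,0,0,0,0,0.7]]]'

```text
time_s: 21.98
tcp_pos: [609.7, -61.1, 89.3]
tcp_rot: [-0.022, 1.0, 0.0, 0.0]
force: [0.3, 0.6, -0.6]
width: 59.7
grip_force: 0.0
```

Run:
```python
from h import *
go((609.5,-62.6,22),182.4)
c=bot.camera("scene"); 
for n,L in chisels(c,10).items():
    for ce,a,sz,s,o in L: print(n,np.round(ce,1),round(a,1),sz)
cv2.imwrite("pics/s4.png",cv2.resize(c["image"][160:310,280:480],None,fx=4,fy=4,interpolation=cv2.INTER_CUBIC)[...,::-1])
```

```text
at [609.7 -61.1  89.3] xang -177.5 t 22.0
turn [0.0002 0.0001 0.0006] rows 0.0  shift [ 0.0009 -0.0058  0.2692] rows 1.6
yellow [634.2 -60. ] -176.5 [41. 95.]
orange [ 641.2 -285. ] 8.8 [24. 89.]
```

View pics/s4.png

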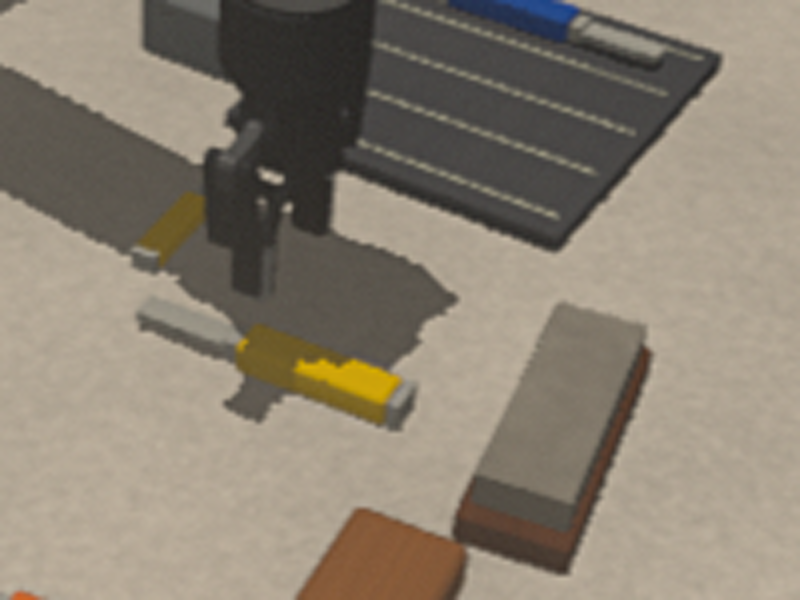

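Blue lies in its lane at crop (560,25), blade outwards. The gripper is over the large yellow's handle front at (280,355). Grasping it.

move_arm --motion '[[[0,-0.003,0.09,0,0,0,0.7],[0,0,0.09,0,0,0,0.7],[0,0,0.06,0,0,0,0.7],[0,0,0.03,0,0,0,0.7],[0,0,0,0,0,0,0.2],[0,0,0,0,0,0,0.1],[0,0,0,0,0,0,0.1],[0,0,0,0,0,0,0.1],[0,0,0,0,0,0,0.1],[0,0,-0.08,0,0,0,0.1],[0,0,-0.12,0,0,0,0.1],[0,0,-0.12,0,0,0,0.1],[0,0,-0.12,0,0,0,0.1],[0,0,0,0,0,0,0.1]]]' --force 90

```text
time_s: 23.78
tcp_pos: [610.8, -63.3, 133.9]
tcp_rot: [-0.021, 1.0, -0.0, 0.002]
force: [-0.4, -0.0, -1.2]
width: 24.1
grip_force: 89.6
```

Run:
```python
from h import *
b=bot.get_obs(); print(b["width"],b["grip_force"],b["force"],b["joint_positions"])
go((588.3,283.6,125),358.45)
```

```text
24.11404555719031 89.56122994422913 [-0.3907476  -0.00489579 -1.24353353] [-1.03397694e-01  3.11388891e-01 -6.19714412e-02  1.19277650e+00
  1.99265519e-04 -1.45935880e-01]
at [610.8 -63.3 133.9] xang -177.6 t 23.8
turn [-2.300e-03 -2.000e-04 -9.778e-01] rows 17.8  shift [-0.1274 -1.3848  0.0357] rows 8.2
```

move_arm --motion '[[[0,0,0,0,0,-0.0515,0.1],[0,0,0,0,0,-0.0515,0.1],[0,0,0,0,0,-0.0515,0.1],[0,0,0,0,0,-0.0515,0.1],[0,0,0,0,0,-0.0515,0.1],[0,0,0,0,0,-0.0515,0.1],[0,0,0,0,0,-0.0515,0.1],[0,0,0,0,0,-0.0515,0.1],[0,0,0,0,0,-0.0515,0.1],[0,0,0,0,0,-0.0515,0.1],[0,0,0,0,0,-0.0515,0.1],[0,0,0,0,0,-0.0515,0.1],[0,0,0,0,0,-0.0515,0.1],[0,0,0,0,0,-0.0515,0.1],[0,0,0,0,0,-0.0515,0.1],[0,0,0,0,0,-0.0515,0.1],[0,0,0,0,0,-0.0515,0.1],[0,0,0,0,0,-0.0515,0.1],[0,0,0,0,0,-0.0505,0.1]]]'

```text
time_s: 26.15
tcp_pos: [609.9, -43.4, 129.5]
tcp_rot: [0.999, -0.032, -0.002, 0.008]
force: [-0.3, -0.6, -1.7]
width: 23.8
grip_force: 89.5
```

move_arm --motion '[[[-0.0116,-0.126,0,0,0,0,0.1],[-0.0116,-0.126,0,0,0,0,0.1],[-0.0116,-0.126,0,0,0,0,0.1],[-0.0116,-0.126,0,0,0,0,0.1],[-0.0116,-0.126,0,0,0,0,0.1],[-0.0116,-0.126,0,0,0,0,0.1],[-0.0116,-0.126,0,0,0,0,0.1],[-0.0116,-0.126,0,0,0,0,0.1],[-0.0116,-0.126,0,0,0,0,0.1],[-0.0116,-0.126,0,0,0,0,0.1],[-0.0116,-0.126,0,0,0,0,0.1],[0,0,0,0,0,0,0.1],[0,0,0,0,0,0,0.1]]]'

```text
time_s: 27.78
tcp_pos: [600.2, 304.8, 124.6]
tcp_rot: [0.999, -0.032, -0.001, 0.009]
force: [0.2, 0.0, -1.2]
width: 23.9
grip_force: 89.5
```

Run:
```python
from h import *
b=bot.get_obs(); print(b["width"],b["grip_force"],b["force"],b["joint_positions"])
go((588.3,283.6,37.5),358.45)
c=bot.camera("scene"); cv2.imwrite("pics/s5.png",cv2.resize(c["image"][70:220,320:520],None,fx=4,fy=4,interpolation=cv2.INTER_CUBIC)[...,::-1])
```

```text
23.92265735812725 89.50103759765625 [ 0.21432876  0.01444414 -1.23684826] [ 0.47557579  0.43829547  0.09893498  1.24179459 -0.01382074 -2.6028288 ]
at [600.2 304.8 124.6] xang -3.6 t 27.8
turn [ 0.0055  0.0007 -0.0115] rows 0.2  shift [-0.0453  0.086   0.3486] rows 2.1
```

View pics/s5.png

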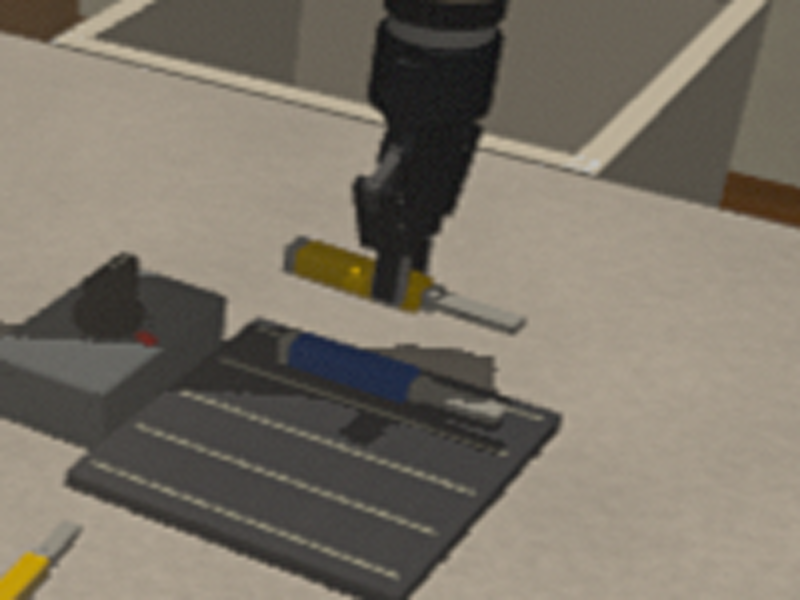

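Yellow is held level, blade outwards at crop (520,325). Correcting the pose and descending next to blue.

move_arm --motion '[[[0,0,0,0.0055,0.0007,-0.0115,0.1],[-0.0226,0.043,0.05,0,0,0,0.1],[-0.0226,0.043,0.05,0,0,0,0.1],[0,0,0.07,0,0,0,0.1],[0,0,0.07,0,0,0,0.1],[0,0,0.05,0,0,0,0.1],[0,0,0,0,0,0,0.1],[0,0,0,0,0,0,0.1]]]'

```text
time_s: 28.82
tcp_pos: [589.3, 284.7, 53.9]
tcp_rot: [1.0, -0.013, 0.001, -0.001]
force: [0.4, -0.2, -1.5]
width: 24.0
grip_force: 89.5
```

Run:
```python
from h import *
b=bot.get_obs(); print(b["width"],b["grip_force"],b["force"])
go((588.3,283.6,37.5),358.45)
```

```text
23.97215451807688 89.4810962677002 [ 0.40944035 -0.17352532 -1.49844118]
at [589.3 284.7  53.9] xang -1.5 t 28.8
turn [-0.0006 -0.0008  0.0001] rows 0.0  shift [-0.0038  0.0043  0.0657] rows 0.4
```

move_arm --motion '[[[0,0.004,0.03,0,0,0,0.1],[0,0,0.024,0,0,0,0.1],[0,0,0.006,0,0,0,0.1],[0,0,0.005,0,0,0,0.1],[0,0,0,0,0,0,0.1],[0,0,0,0,0,0,0.1]]]'

```text
time_s: 29.58
tcp_pos: [589.1, 283.4, 37.5]
tcp_rot: [1.0, -0.014, 0.001, -0.001]
force: [0.6, 0.5, -1.4]
width: 23.8
grip_force: 89.5
```

move_arm --motion '[[[0,0,0.006,0,0,0,0.1],[0,0,0,0,0,0,0.1],[0,0,0,0,0,0,0.1]]]'

```text
time_s: 29.95
tcp_pos: [589.3, 283.4, 36.8]
tcp_rot: [1.0, -0.014, 0.001, -0.001]
force: [-1.6, -1.6, 5.7]
width: 23.7
grip_force: 90.2
```

move_arm --motion '[[[0,0,0,0,0,0,0.42],[0,0,0,0,0,0,0.42],[0,0,0,0,0,0,0.42],[0,0,-0.06,0,0,0,0.42],[0,0,-0.12,0,0,0,0.42],[0,0,-0.12,0,0,0,0.42],[0,0,-0.12,0,0,0,0.6],[0,0.12,0,0,0,0,0.7],[0,0.15,0,0,0,0,0.7],[0,0.15,0,0,0,0,0.7],[0,0.15,0,0,0,0,0.7],[0,0.15,0,0,0,0,0.7],[0,0.15,0,0,0,0,0.7],[0,0.15,0,0,0,0,0.7],[0,0.15,0,0,0,0,0.7],[0,0.15,0,0,0,0,0.7],[0,0.15,0,0,0,0,0.7],[0,0,0,0,0,0,0.7]]]' --force 60

```text
time_s: 32.2
tcp_pos: [580.2, -52.4, 140.9]
tcp_rot: [0.999, -0.04, 0.0, 0.012]
force: [0.2, 0.4, 0.1]
width: 59.7
grip_force: 0.0
```

Run:
```python
from h import *
for v in("top","scene"):
    c=bot.camera(v)
    for n,L in list(chisels(c,10).items()):
        for ce,a,sz,s,o in L: print(v,n,"handle",np.round(ce,1),"dir",round(a,1),sz)
    cv2.imwrite(f"pics/{v}4.png",c["image"][...,::-1])
go((620,-294,90),188)
```

```text
top yellow handle [567.3 290. ] dir 178.5 [30. 94.]
top blue handle [566.9 350.8] dir 177.9 [26. 92.]
top orange handle [ 647.6 -291.5] dir 8.6 [24. 91.]
scene blue handle [547.  369.7] dir 178.4 [42. 92.]
scene orange handle [ 641.2 -285. ] dir 8.7 [24. 89.]
at [580.1 -51.3 140.7] xang -4.5 t 32.3
turn [ 5.000e-04 -1.060e-02  9.304e-01] rows 16.9  shift [-0.0227 -0.9836  0.2028] rows 5.9
```

View pics/top4.png

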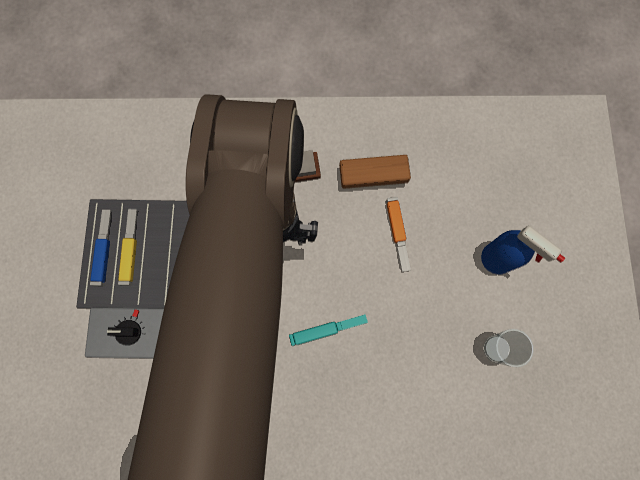

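Blue (100,250) and yellow (127,247) lie in their lanes, blades outwards, and the dial is at off. Orange is unmoved at (397,235).

move_arm --motion '[[[0,0,0,0,-0.0006,0.0517,0.7],[0,0,0,0,-0.0006,0.0517,0.7],[0,0,0,0,-0.0006,0.0517,0.7],[0,0,0,0,-0.0006,0.0517,0.7],[0,0,0,0,-0.0006,0.0517,0.7],[0,0,0,0,-0.0006,0.0517,0.7],[0,0,0,0,-0.0006,0.0517,0.7],[0,0,0,0,-0.0006,0.0517,0.7],[0,0,0,0,-0.0006,0.0517,0.7],[0,0,0,0,-0.0006,0.0517,0.7],[0,0,0,0,-0.0006,0.0517,0.7],[0,0,0,0,-0.0006,0.0517,0.7],[0,0,0,0,-0.0006,0.0517,0.7],[0,0,0,0,-0.0006,0.0517,0.7],[0,0,0,0,-0.0006,0.0517,0.7],[0,0,0,0,-0.0006,0.0517,0.7],[0,0,0,0,-0.0006,0.0517,0.7],[0,0,0,0,-0.0006,0.0517,0.7]]]'

```text
time_s: 34.55
tcp_pos: [580.1, -50.6, 140.6]
tcp_rot: [-0.067, 0.998, 0.0, -0.001]
force: [0.0, -0.2, -0.3]
width: 59.9
grip_force: 0.0
```

Run:
```python
from h import *
go((618.5,-293.5,90),188.3)
```

```text
at [580.1 -50.6 140.6] xang -172.3 t 34.5
turn [ 0.0001 -0.0003 -0.0031] rows 0.1  shift [-0.0117 -0.9835  0.2025] rows 5.9
```

move_arm --motion '[[[0,0,0,0,0,-0.0031,0.7],[-0.0015,-0.123,0.0253,0,0,0,0.7],[-0.0015,-0.123,0.0253,0,0,0,0.7],[-0.0015,-0.123,0.0253,0,0,0,0.7],[-0.0015,-0.123,0.0253,0,0,0,0.7],[-0.0015,-0.123,0.0253,0,0,0,0.7],[-0.0015,-0.123,0.0253,0,0,0,0.7],[-0.0015,-0.123,0.0253,0,0,0,0.7],[-0.0015,-0.123,0.0253,0,0,0,0.7],[0,0,0,0,0,0,0.7],[0,0,0,0,0,0,0.7]]]'

```text
time_s: 35.92
tcp_pos: [619.3, -293.9, 89.9]
tcp_rot: [-0.075, 0.997, 0.0, -0.001]
force: [-0.5, 1.2, 0.6]
width: 59.6
grip_force: 0.0
```

Run:
```python
from h import *
go((618.5,-293.5,22),188.3)
c=bot.camera("scene"); 
for n,L in chisels(c,10).items():
    for ce,a,sz,s,o in L: print(n,np.round(ce,1),round(a,1),sz)
cv2.imwrite("pics/s6.png",cv2.resize(c["image"][230:380,220:420],None,fx=4,fy=4,interpolation=cv2.INTER_CUBIC)[...,::-1])
```

```text
at [ 619.3 -293.9   89.9] xang -171.4 t 35.9
turn [ 0.0002 -0.0004  0.0018] rows 0.0  shift [0.003  0.0022 0.2718] rows 1.6
blue [584.2 349.5] 168.3 [35. 97.]
```

View pics/s6.png

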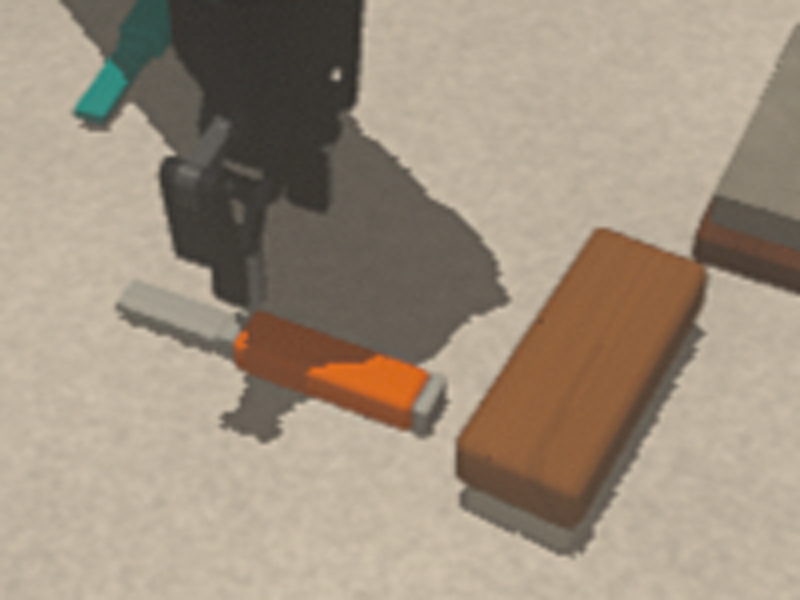

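Orange is under the gripper, with its handle at crop (330,365). Blue on the plate now reads about 37 mm further along and 10° rotated, so it was knocked and I'll mend it afterwards. Grasping orange.

move_arm --motion '[[[0,0,0.09,0,0,0,0.7],[0,0,0.09,0,0,0,0.7],[0,0,0.06,0,0,0,0.7],[0,0,0.03,0,0,0,0.7],[0,0,0,0,0,0,0.2],[0,0,0,0,0,0,0.1],[0,0,0,0,0,0,0.1],[0,0,0,0,0,0,0.1],[0,0,0,0,0,0,0.1],[0,0,-0.08,0,0,0,0.1],[0,0,-0.12,0,0,0,0.1],[0,0,-0.12,0,0,0,0.1],[0,0,-0.12,0,0,0,0.1],[0,0,0,0,0,0,0.1]]]' --force 90

```text
time_s: 37.72
tcp_pos: [620.5, -295.4, 134.9]
tcp_rot: [-0.074, 0.997, -0.001, 0.001]
force: [0.1, 0.6, -1.5]
width: 23.9
grip_force: 89.7
```

Run:
```python
from h import *
b=bot.get_obs(); print(b["width"],b["grip_force"],b["force"],b["joint_positions"])
go((585.2,171.6,130),358.45)
c=bot.camera("top"); 
for n,L in chisels(c,26).items():
    for ce,a,sz,s,o in L: print(n,np.round(ce,1),round(a,1),sz)
```

```text
23.871414197940314 89.67915773391724 [ 0.07828281  0.64238901 -1.47561797] [-4.44105627e-01  4.51191870e-01  1.41087250e-01  1.25704187e+00
 -6.20801044e-04 -5.92298757e-01]
at [ 620.5 -295.4  134.9] xang -171.5 t 37.7
turn [-0.0014 -0.0011 -0.9442] rows 17.2  shift [-0.1918 -1.8637  0.0197] rows 11.0
yellow [564.  283.5] 178.5 [31. 92.]
blue [597.8 316.4] 172.8 [26. 90.]
```

move_arm --motion '[[[0,0,0,0,0,-0.0497,0.1],[0,0,0,0,0,-0.0497,0.1],[0,0,0,0,0,-0.0497,0.1],[0,0,0,0,0,-0.0497,0.1],[0,0,0,0,0,-0.0497,0.1],[0,0,0,0,0,-0.0497,0.1],[0,0,0,0,0,-0.0497,0.1],[0,0,0,0,0,-0.0497,0.1],[0,0,0,0,0,-0.0497,0.1],[0,0,0,0,0,-0.0497,0.1],[0,0,0,0,0,-0.0497,0.1],[0,0,0,0,0,-0.0497,0.1],[0,0,0,0,0,-0.0497,0.1],[0,0,0,0,0,-0.0497,0.1],[0,0,0,0,0,-0.0497,0.1],[0,0,0,0,0,-0.0497,0.1],[0,0,0,0,0,-0.0497,0.1],[0,0,0,0,0,-0.0497,0.1],[0,0,0,0,0,-0.0497,0.1]]]'

```text
time_s: 40.15
tcp_pos: [653.2, -185.7, 129.8]
tcp_rot: [0.992, -0.12, -0.015, 0.043]
force: [0.2, 0.3, -1.9]
width: 23.5
grip_force: 89.6
```

Run:
```python
from h import *
b=bot.get_obs(); print(b["width"],b["grip_force"],b["force"])
go((585.2,171.6,125),358.45)
```

```text
23.466270346767704 89.58008766174316 [ 0.17608174  0.30133113 -1.9231987 ]
at [ 653.2 -185.7  129.8] xang -13.9 t 40.1
turn [ 0.0273  0.0092 -0.0681] rows 1.3  shift [-0.3106 -1.4211  0.0193] rows 8.6
```

move_arm --motion '[[[-0.05,-0.106,0,0,0,0,0.1],[-0.05,-0.106,0,0,0,0,0.1],[-0.05,-0.106,0,0,0,0,0.1],[-0.05,-0.106,0,0,0,0,0.1],[-0.05,-0.106,0,0,0,0,0.1],[-0.05,-0.106,0,0,0,0,0.1],[-0.05,-0.106,0,0,0,0,0.1],[-0.05,-0.106,0,0,0,0,0.1],[-0.05,-0.106,0,0,0,0,0.1],[-0.05,-0.106,0,0,0,0,0.1],[0,0,0,0,0,0,0.1]]]'

```text
time_s: 41.52
tcp_pos: [594.3, 101.4, 109.0]
tcp_rot: [0.992, -0.119, -0.015, 0.043]
force: [0.7, -0.9, -1.5]
width: 23.7
grip_force: 89.7
```

Run:
```python
from h import *
b=bot.get_obs(); print(b["width"],b["grip_force"],b["force"])
go((585.2,171.6,100),358.45)
```

```text
23.659961016288857 89.6531331539154 [ 0.6623251  -0.93282259 -1.46653119]
at [594.3 101.4 109. ] xang -13.8 t 41.5
turn [ 0.0275  0.0092 -0.0677] rows 1.3  shift [-0.0439 -0.2799  0.0358] rows 1.7
```

move_arm --motion '[[[0,0,0,0.0138,0.0046,-0.0339,0.1],[0,0,0,0.0138,0.0046,-0.0339,0.1],[0,0,0,0,0,0,0.1],[-0.0146,-0.0933,0.012,0,0,0,0.1],[-0.0146,-0.0933,0.012,0,0,0,0.1],[-0.0146,-0.0933,0.012,0,0,0,0.1],[0,0,0,0,0,0,0.1],[0,0,0,0,0,0,0.1]]]'

```text
time_s: 42.52
tcp_pos: [586.9, 169.6, 102.0]
tcp_rot: [1.0, -0.015, 0.001, 0.0]
force: [-0.7, 1.0, -1.1]
width: 23.5
grip_force: 89.6
```

Run:
```python
from h import *
b=bot.get_obs(); print(b["width"],b["grip_force"],b["force"])
go((585.2,171.6,38),358.45)
c=bot.camera("scene"); cv2.imwrite("pics/s7.png",cv2.resize(c["image"][70:220,320:520],None,fx=4,fy=4,interpolation=cv2.INTER_CUBIC)[...,::-1])
```

```text
23.543776396079664 89.62846755981445 [-0.66116522  0.95973701 -1.13607161]
at [586.9 169.6 102. ] xang -1.7 t 42.5
turn [ 0.     -0.0009 -0.0011] rows 0.0  shift [-0.0069 -0.0078  0.2559] rows 1.5
```

View pics/s7.png

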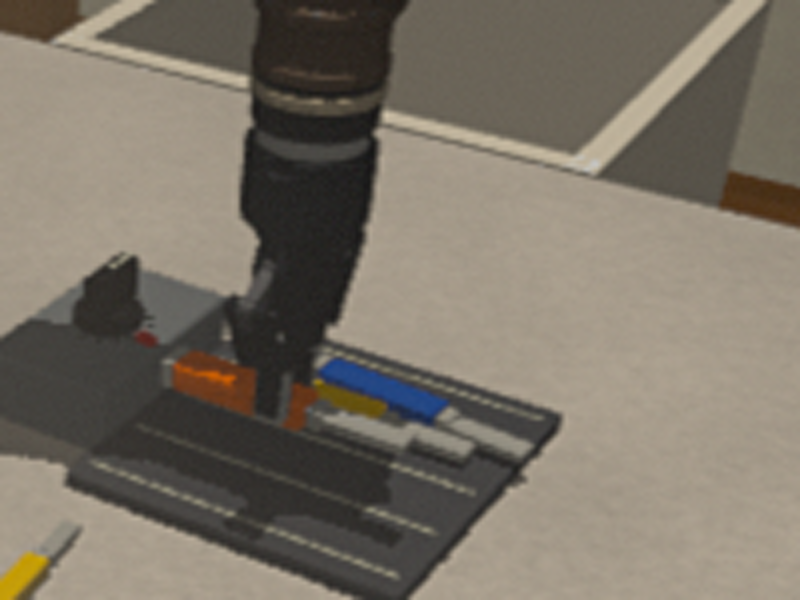

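Orange is held level over its lane. Blue at crop (385,390) has moved next to yellow. Lowering orange.

move_arm --motion '[[[-0.006,-0.006,0.09,0,0,0,0.1],[0,0,0.09,0,0,0,0.1],[0,0,0.06,0,0,0,0.1],[0,0,0.012,0,0,0,0.1],[0,0,0.006,0,0,0,0.1],[0,0,0,0,0,0,0.1],[0,0,0,0,0,0,0.1]]]'

```text
time_s: 43.45
tcp_pos: [586.1, 171.9, 38.7]
tcp_rot: [1.0, -0.015, 0.002, -0.001]
force: [0.1, 0.2, -1.7]
width: 23.7
grip_force: 89.6
```

move_arm --motion '[[[0,0,0.006,0,0,0,0.1],[0,0,0.004,0,0,0,0.1],[0,0,0,0,0,0,0.1],[0,0,0,0,0,0,0.1]]]'

```text
time_s: 43.95
tcp_pos: [586.3, 171.9, 37.9]
tcp_rot: [1.0, -0.015, 0.003, -0.001]
force: [-3.6, -0.8, 11.2]
width: 24.1
grip_force: 91.4
```

move_arm --motion '[[[0,0,0,0,0,0,0.5],[0,0,0,0,0,0,0.5],[0,0,0,0,0,0,0.5],[0,0,-0.06,0,0,0,0.5],[0,0,-0.12,0,0,0,0.5],[0,0,-0.12,0,0,0,0.5],[0,0,-0.12,0,0,0,0.5],[0,0.12,0,0,0,0,0.5],[0,0.15,0,0,0,0,0.5],[0,0.15,0,0,0,0,0.5],[0,0.15,0,0,0,0,0.5],[0,0.15,0,0,0,0,0.5],[0,0.15,0,0,0,0,0.5],[0,0,0,0,0,0,0.5]]]' --force 60

```text
time_s: 45.7
tcp_pos: [579.8, -33.0, 140.8]
tcp_rot: [1.0, -0.027, 0.002, 0.005]
force: [-0.5, -0.2, -0.0]
width: 42.6
grip_force: 0.0
```

Run:
```python
from h import *
for v in("top","scene"):
    c=bot.camera(v)
    for n,L in list(chisels(c,28).items()):
        for ce,a,sz,s,o in L: print(v,n,"handle",np.round(ce,1),"dir",round(a,1),sz)
    if v=="top": cv2.imwrite("pics/t5.png",cv2.resize(c["image"][190:350,70:280],None,fx=3.7,fy=3.7,interpolation=cv2.INTER_CUBIC)[...,::-1])
go((690,306,90),353)
```

```text
top yellow handle [563.6 283.1] dir 178.5 [30. 92.]
top blue handle [597.4 315.8] dir 172.8 [25. 90.]
scene blue handle [593.1 320.3] dir 171.8 [30. 90.]
scene orange handle [556.7 178.1] dir -179.5 [27. 91.]
at [579.8 -31.5 140.5] xang -3.0 t 45.8
turn [ 0.0029 -0.0013  0.0225] rows 0.4  shift [ 0.2729 -1.3935  0.2022] rows 8.4
```

View pics/t5.png

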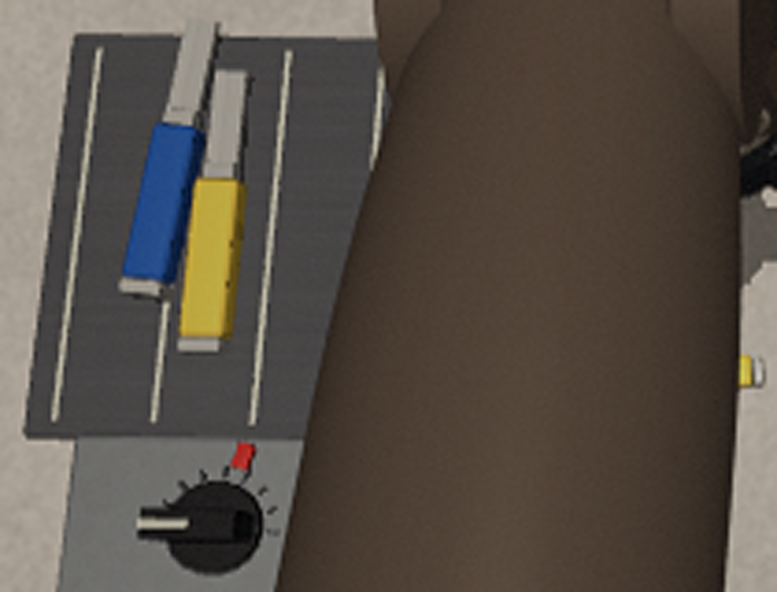

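The picture shows blue at crop (165,205) tight beside yellow (212,260), with its tip over the plate edge. Yellow's butt end sticks out clear of blue, so I'll move yellow one lane over, gripped near its butt, and then regrasp blue.

Run:
```python
from h import *
go((526,284,110),358.45)
```

```text
at [579.8 -31.5 140.5] xang -3.0 t 45.8
turn [ 0.0029 -0.0012 -0.0078] rows 0.2  shift [-0.2494 -1.2556  0.1222] rows 7.6
```

move_arm --motion '[[[-0.015,-0.125,0,0,0,0,0.5],[-0.025,-0.125,0,0,0,0,0.5],[-0.025,-0.125,0,0,0,0,0.5],[-0.025,-0.125,0,0,0,0,0.5],[-0.025,-0.125,0,0,0,0,0.5],[-0.025,-0.125,0,0,0,0,0.5],[-0.025,-0.125,0,0,0,0,0.42],[-0.025,-0.125,0,0,0,0,0.42],[-0.025,-0.125,0,0,0,0,0.42],[-0.025,-0.125,0,0.0029,-0.0012,-0.0078,0.42],[0,0,0,0,0,0,0.42],[0,0,0,0,0,0,0.42]]]'

```text
time_s: 47.3
tcp_pos: [535.4, 283.6, 137.0]
tcp_rot: [1.0, -0.013, -0.0, 0.001]
force: [0.1, -0.1, -0.1]
width: 36.1
grip_force: 0.0
```

Run:
```python
from h import *
go((526,284,36.5),358.45);print(bot.get_obs()["width"])
```

```text
at [535.4 283.6 137. ] xang -1.5 t 47.3
turn [0.0003 0.0002 0.0004] rows 0.0  shift [-3.75e-02 -4.00e-04  4.02e-01] rows 2.4
36.06707912754852
```

move_arm --motion '[[[-0.0375,0,0.05,0,0,0,0.42],[0,0,0.1,0,0,0,0.42],[0,0,0.1,0,0,0,0.42],[0,0,0.1,0,0,0,0.42],[0,0,0.045,0,0,0,0.42],[0,0,0.003,0,0,0,0.42],[0,0,0,0,0,0,0.1],[0,0,0,0,0,0,0.1],[0,0,0,0,0,0,0.1],[0,0,0,0,0,0,0.1]]]' --force 90

```text
time_s: 48.55
tcp_pos: [527.0, 283.6, 38.6]
tcp_rot: [1.0, -0.014, 0.001, -0.0]
force: [-1.0, -1.0, 5.9]
width: 23.5
grip_force: 89.6
```

Run:
```python
from h import *
go((524.5,228,60),358.45);b=bot.get_obs(); print(b["width"],b["grip_force"],b["force"])
```

```text
at [527.  283.6  38.6] xang -1.6 t 48.5
turn [-0.     -0.0004 -0.    ] rows 0.0  shift [-0.0041  0.2225 -0.0855] rows 1.4
23.459765592391996 89.63174700737 [-1.03264182 -0.96611036  5.9200243 ]
```

move_arm --motion '[[[0,0,-0.03,0,0,0,0.1],[0,0.056,0,0,0,0,0.1],[0,0.056,0,0,0,0,0.1],[0,0.056,0,0,0,0,0.1],[0,0.056,0,0,0,0,0.1],[0,0,0,0,0,0,0.1],[0,0,0.015,0,0,0,0.1],[0,0,0.01,0,0,0,0.1],[0,0,0,0,0,0,0.1],[0,0,0,0,0,0,0.1]]]'

```text
time_s: 49.8
tcp_pos: [524.9, 227.7, 38.7]
tcp_rot: [1.0, -0.013, -0.0, 0.0]
force: [-0.1, 0.5, -1.7]
width: 23.4
grip_force: 89.0
```

Run:
```python
from h import *
go((524.5,228,60),358.45);b=bot.get_obs(); print(b["width"],b["grip_force"],b["force"])
```

```text
at [524.9 227.7  38.7] xang -1.5 t 49.8
turn [0.0002 0.0001 0.0002] rows 0.0  shift [-0.0016 -0.0011 -0.0851] rows 0.5
23.37535833015806 89.03800249099731 [-0.09126825  0.53902168 -1.69978185]
```

Lower a bit further, release, lift.

move_arm --motion '[[[0,0,0.006,0,0,0,0.1],[0,0,0.004,0,0,0,0.1],[0,0,0,0,0,0,0.1]]]'

```text
time_s: 50.18
tcp_pos: [525.0, 227.7, 38.6]
tcp_rot: [1.0, -0.013, 0.0, -0.0]
force: [-6.5, -2.4, 15.6]
width: 23.8
grip_force: 91.0
```

move_arm --motion '[[[0,0,0,0,0,0,0.42],[0,0,0,0,0,0,0.42],[0,0,0,0,0,0,0.42],[0,0,-0.06,0,0,0,0.42],[0,0,-0.12,0,0,0,0.42],[0,0,-0.12,0,0,0,0.42],[0,0,-0.1,0,0,0,0.42],[0,0.15,0,0,0,0,0.42],[0,0.15,0,0,0,0,0.42],[0,0.15,0,0,0,0,0.42],[0,0.15,0,0,0,0,0.42],[0,0.15,0,0,0,0,0.42],[0,0.15,0,0,0,0,0.42],[0,0,0,0,0,0,0.42]]]' --force 60

```text
time_s: 51.92
tcp_pos: [519.0, 0.6, 137.5]
tcp_rot: [1.0, -0.015, 0.0, 0.0]
force: [0.3, 0.7, 0.3]
width: 35.7
grip_force: 0.0
```

Run:
```python
from h import *
for v in("top","scene"):
    c=bot.camera(v)
    for n,L in list(chisels(c,28).items()):
        for ce,a,sz,s,o in L: print(v,n,"handle",np.round(ce,1),"dir",round(a,1),sz)
    if v=="scene": cv2.imwrite("pics/s8.png",cv2.resize(c["image"][110:230,300:480],None,fx=4,fy=4,interpolation=cv2.INTER_CUBIC)[...,::-1])
go((624,312.3,110),352.8)
```

```text
top blue handle [597.4 315.8] dir 172.8 [25. 90.]
scene blue handle [592.4 318.5] dir 177.6 [38. 89.]
scene orange handle [556.7 178.1] dir -179.5 [27. 91.]
at [519.1   2.5 137.2] xang -1.6 t 52.0
turn [ 0.     -0.0002  0.0311] rows 0.6  shift [ 0.2609 -1.2821  0.1089] rows 7.7
```

move_arm --motion '[[[0,0,0,0,0,0.0311,0.5],[0.0237,-0.1165,0,0,0,0,0.5],[0.0237,-0.1165,0,0,0,0,0.5],[0.0237,-0.1165,0,0,0,0,0.5],[0.0237,-0.1165,0,0,0,0,0.5],[0.0237,-0.1165,0,0,0,0,0.5],[0.0237,-0.1165,0,0,0,0,0.5],[0.0237,-0.1165,0,0,0,0,0.5],[0.0237,-0.1165,0,0,0,0,0.5],[0.0237,-0.1165,0,0,0,0,0.5],[0.0237,-0.1165,0,0,0,0,0.55],[0.0237,-0.1165,0,0,0,0,0.55],[0,0,0,0,0,0,0.55],[0,0,0,0,0,0,0.55]]]'

```text
time_s: 53.78
tcp_pos: [622.8, 312.9, 136.1]
tcp_rot: [0.998, -0.062, -0.0, 0.001]
force: [-0.9, 0.4, -0.3]
width: 46.7
grip_force: 0.0
```

Run:
```python
from h import *
go((624,312.5,38),352.8)
c=bot.camera("scene")
for n,L in list(chisels(c,28).items()):
        for ce,a,sz,s,o in L: print(n,"handle",np.round(ce,1),"dir",round(a,1),sz)
```

```text
at [622.8 312.9 136.1] xang -7.1 t 53.8
turn [0.0004 0.0003 0.0007] rows 0.0  shift [0.0051 0.0008 0.3924] rows 2.3
orange handle [556.8 178. ] dir 178.6 [26. 90.]
```

View pics/s8.png

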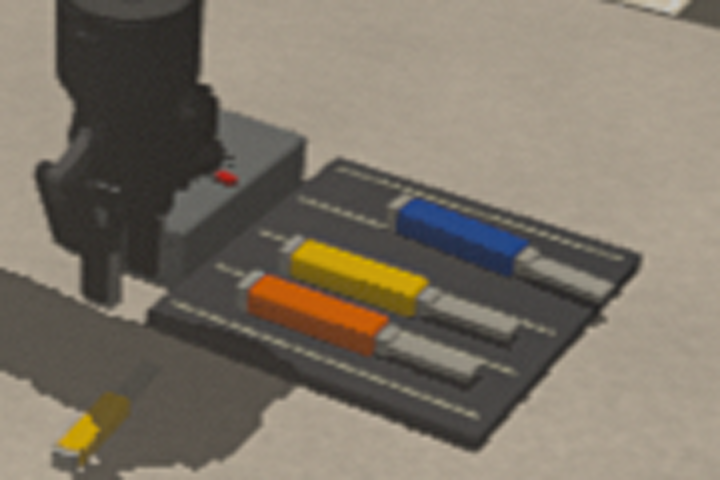

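Yellow at crop (360,280) and orange (320,315) lie parallel in neighbouring lanes, and blue (460,235) is now free to grasp.

move_arm --motion '[[[0.005,0,0.1,0,0,0,0.55],[0,0,0.1,0,0,0,0.55],[0,0,0.1,0,0,0,0.55],[0,0,0.09,0,0,0,0.55],[0,0,0.012,0,0,0,0.55],[0,0,0,0,0,0,0.1],[0,0,0,0,0,0,0.1],[0,0,0,0,0,0,0.1],[0,0,0,0,0,0,0.1],[0,0,0,0,0,0,0.1],[0,0,-0.1,0,0,0,0.1],[0,0,0,0,0,0,0.1]]]' --force 90

```text
time_s: 55.32
tcp_pos: [625.8, 312.8, 62.7]
tcp_rot: [0.998, -0.062, 0.001, -0.001]
force: [0.2, -0.3, -2.2]
width: 23.4
grip_force: 90.2
```

Run:
```python
from h import *
b=bot.get_obs(); print(b["width"],b["grip_force"],b["force"]); go((589.8,339.6,38),358.45)
```

```text
23.36693052406919 90.15929460525513 [ 0.2382264  -0.3321709  -2.18314687]
at [625.8 312.8  62.7] xang -7.1 t 55.3
turn [-0.0005 -0.0009 -0.0311] rows 0.6  shift [-0.1469 -0.1031  0.0988] rows 1.2
```

move_arm --motion '[[[0,0,0,0,0,-0.0311,0.1],[-0.049,-0.0344,0,0,0,0,0.1],[-0.049,-0.0344,0,0,0,0,0.1],[-0.049,-0.0344,0,0,0,0,0.1],[0,0,0,0,0,0,0.1],[0,0,0.05,0,0,0,0.1],[0,0,0.036,0,0,0,0.1],[0,0,0.006,0,0,0,0.1],[0,0,0,0,0,0,0.1],[0,0,0,0,0,0,0.1]]]'

```text
time_s: 56.58
tcp_pos: [588.7, 338.5, 37.3]
tcp_rot: [1.0, -0.014, -0.0, 0.0]
force: [0.8, -0.7, -0.7]
width: 23.8
grip_force: 90.2
```

move_arm --motion '[[[0,0,0.006,0,0,0,0.1],[0,0,0,0,0,0,0.1],[0,0,0,0,0,0,0.1]]]'

```text
time_s: 56.95
tcp_pos: [588.7, 338.6, 37.3]
tcp_rot: [1.0, -0.014, 0.0, 0.0]
force: [-2.7, -1.8, 6.4]
width: 24.1
grip_force: 91.3
```

move_arm --motion '[[[0,0,0,0,0,0,0.42],[0,0,0,0,0,0,0.42],[0,0,0,0,0,0,0.42],[0,0,-0.06,0,0,0,0.42],[0,0,-0.12,0,0,0,0.42],[0,0,-0.12,0,0,0,0.42],[0,0,-0.12,0,0,0,0.6],[-0.04,0.14,0,0,0,0,0.7],[-0.04,0.14,0,0,0,0,0.7],[-0.04,0.14,0,0,0,0,0.7],[-0.04,0.14,0,0,0,0,0.7],[-0.04,0.14,0,0,0,0,0.7],[-0.04,0.14,0,0,0,0,0.7],[-0.04,0.14,0,0,0,0,0.7],[-0.04,0.14,0,0,0,0,0.7],[-0.04,0.14,0,0,0,0,0.7],[-0.04,0.14,0,0,0,0,0.7],[-0.04,0.14,0,0,0,0,0.7],[-0.04,0.14,0,0,0,0,0.7]]]' --force 40

```text
time_s: 59.32
tcp_pos: [458.5, -42.0, 142.6]
tcp_rot: [0.999, -0.038, -0.0, 0.015]
force: [0.0, 0.3, -0.2]
width: 59.6
grip_force: 0.0
```

move_arm --motion '[[[0,0,0,0,0,0.05,1],[0,0,0,0,0,0.05,1],[0,0,0,0,0,0.05,1],[0,0,0,0,0,0.05,1],[0,0,0,0,0,0.05,1],[0,0,0,0,0,0.05,1],[0,0,0,0,0,0.05,1],[0,0,0,0,0,0.05,1],[0,0,0,0,0,0.05,1],[0,0,0,0,0,0.05,1],[0,0,0,0,0,0,1]]]'

```text
time_s: 60.7
tcp_pos: [458.7, -40.9, 142.2]
tcp_rot: [-0.681, 0.732, -0.01, -0.011]
force: [-0.9, 0.0, 0.5]
width: 85.7
grip_force: 0.0
```

Run:
```python
from h import *
for v in("top","scene"):
    c=bot.camera(v)
    for n,L in list(chisels(c,28).items()):
        for ce,a,sz,s,o in L: print(v,n,"handle",np.round(ce,1),"dir",round(a,1),sz)
    if v=="top": cv2.imwrite("pics/t6.png",cv2.resize(c["image"][190:365,70:225],None,fx=3.4,fy=3.4,interpolation=cv2.INTER_CUBIC)[...,::-1])
go((410.3,259.5,150),268.45)
```

```text
top yellow handle [563.8 227.3] dir -179.8 [28. 90.]
top blue handle [560.8 340.5] dir 178.6 [25. 90.]
scene blue handle [556.7 337.4] dir -179.6 [41. 89.]
scene orange handle [557.5 177.7] dir 179.4 [27. 89.]
at [458.7 -41.  142.1] xang -94.0 t 60.8
turn [ 0.0004 -0.0091 -0.0139] rows 0.3  shift [-1.1964  0.2262 -0.0315] rows 7.2
```

View pics/t6.png

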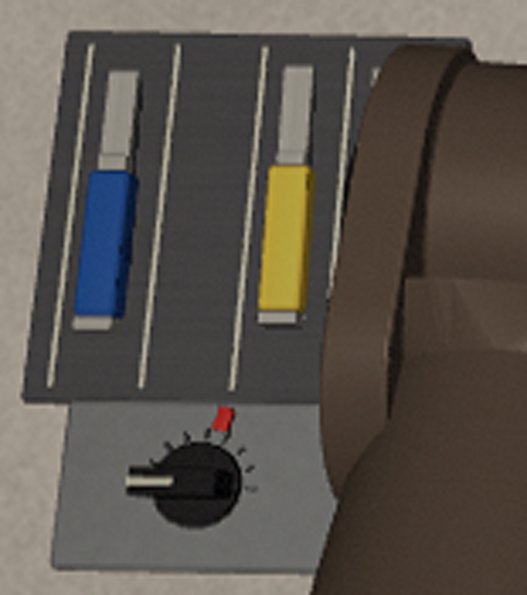

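Blue (105,245) and yellow (285,245) lie straight in their lanes; orange measures straight from the scene view. I've now viewed 16 pictures, over the limit of 14, so the rest is checked numerically only. Now the dial.

move_arm --motion '[[[0,0,0,0.0004,-0.0091,-0.0139,1],[-0.12,0.0226,-0.003,0,0,0,1],[-0.12,0.0226,-0.003,0,0,0,1],[-0.12,0.0226,-0.003,0,0,0,1],[-0.12,0.0226,-0.003,0,0,0,1],[-0.12,0.0226,-0.003,0,0,0,1],[-0.12,0.0226,-0.003,0,0,0,1],[-0.12,0.0226,-0.003,0,0,0,1],[-0.12,0.0226,-0.003,0,0,0,1],[-0.12,0.0226,-0.003,0,0,0,1],[-0.12,0.0226,-0.003,0,0,0,1],[0,0,0,0,0,0,1],[0,0,0,0,0,0,1]]]'

```text
time_s: 62.42
tcp_pos: [411.1, 259.9, 149.5]
tcp_rot: [-0.697, 0.717, -0.0, -0.0]
force: [-0.2, -0.4, -0.1]
width: 85.4
grip_force: 0.0
```

Run:
```python
from h import *
go((410.3,260,84),268.45)
```

```text
at [411.1 259.9 149.5] xang -91.6 t 62.4
turn [ 0.0001 -0.0001 -0.0005] rows 0.0  shift [-1.000e-04  3.300e-03  2.618e-01] rows 1.5
```

move_arm --motion '[[[0,0.003,0.0873,0,0,0,1],[0,0,0.0873,0,0,0,1],[0,0,0.0873,0,0,0,1],[0,0,0,0,0,0,0.5],[0,0,0,0,0,0,0],[0,0,0,0,0,0,0],[0,0,0,0,0,0,0],[0,0,0,0,0,0,0],[0,0,0,0,0,0,0]]]'

```text
time_s: 63.55
tcp_pos: [410.3, 260.5, 85.1]
tcp_rot: [-0.697, 0.718, 0.0, 0.0]
force: [-4.1, 0.3, 4.7]
width: 15.1
grip_force: 39.9
```

Run:
```python
from h import *
go((410.3,259.5,84),268.45-104.6); b=bot.get_obs(); print(b["width"],b["grip_force"],b["force"],b["torque"])
```

```text
at [410.3 260.5  85.1] xang -91.7 t 63.5
turn [3.000e-04 3.000e-04 5.803e-01] rows 10.6  shift [-0.001  -0.0041  0.0044] rows 0.0
15.100190499522288 39.9254447221756 [-4.06288319  0.2658371   4.68957135] [-0.11556334  0.63388571  0.02035964]
```

move_arm --motion '[[[0,0,0,0,0,0.0484,0],[0,0,0,0,0,0.0484,0],[0,0,0,0,0,0.0484,0],[0,0,0,0,0,0.0484,0],[0,0,0,0,0,0.0484,0],[0,0,0,0,0,0.0484,0],[0,0,0,0,0,0.0484,0],[0,0,0,0,0,0.0484,0],[0,0,0,0,0,0.0484,0],[0,0,0,0,0,0.0484,0],[0,0,0,0,0,0.0484,0],[0,0,0,0,0,0.0484,0],[0,0,0,0,0,0,0],[0,0,0,0,0,0,0],[0,0,0,0,0,0,0]]]'

```text
time_s: 65.42
tcp_pos: [410.4, 260.2, 85.1]
tcp_rot: [0.141, 0.99, 0.0, 0.0]
force: [-3.8, -1.7, 6.5]
width: 15.4
grip_force: 40.0
```

Run:
```python
from h import *
go((410.3,259.5,84),268.45-104.6); b=bot.get_obs(); print(b["width"],b["grip_force"],b["force"],b["torque"])
```

```text
at [410.4 260.2  85.1] xang 163.7 t 65.4
turn [ 0.0001  0.0001 -0.0006] rows 0.0  shift [-0.0005 -0.0029  0.0044] rows 0.0
15.43532506875594 39.99558627605438 [-3.83571243 -1.74250245  6.54112426] [-0.49240935  0.65101299 -0.05067835]
```

move_arm --motion '[[[0,0,0,0,0,0,0.5],[0,0,0,0,0,0,1],[0,0,0,0,0,0,1],[0,0,0,0,0,0,1],[0,0,-0.1,0,0,0,1],[0,0,-0.15,0,0,0,1],[0,0,-0.15,0,0,0,1],[0,0,-0.1,0,0,0,1],[-0.04,-0.14,0,0,0,0,1],[-0.04,-0.14,0,0,0,0,1],[-0.04,-0.14,0,0,0,0,1],[-0.04,-0.14,0,0,0,0,1],[-0.04,-0.14,0,0,0,0,1],[-0.04,-0.14,0,0,0,0,1],[-0.04,-0.14,0,0,0,0,1],[-0.04,-0.14,0,0,0,0,1],[-0.04,-0.14,0,0,0,0,1],[-0.04,-0.14,0,0,0,0,1],[0,0,0,0,0,0,1]]]'

```text
time_s: 67.8
tcp_pos: [408.4, -105.5, 208.9]
tcp_rot: [0.143, 0.99, 0.0, -0.0]
force: [0.2, 0.3, 0.3]
width: 85.5
grip_force: 0.0
```

Run:
```python
from h import *
go((0,0,0),0)
A=np.array((410.3,259.8)); off=88.45
for v in("top","scene"):
    c=bot.camera(v); hsv=cv2.cvtColor(c["image"],cv2.COLOR_RGB2HSV)
    for n,L in list(chisels(c,28).items()):
        for ce,a,sz,s,o in L: print(v,n,"handle",np.round(ce,1),"dir",round(a,1),sz)
    # red clip within 60 mm of the axis
    m=cv2.inRange(hsv,(0,120,70),(7,255,255))|cv2.inRange(hsv,(172,120,70),(180,255,255))
    yy,xx=np.nonzero(m); P=np.array([onz(c,(x,y),54)[:2] for x,y in zip(xx,yy)]); k=np.hypot(*(P-A).T)<60
    q=P[k].mean(0); d=q-A; print(v,"clip n",k.sum(),np.round(q,1),"r",round(np.hypot(*d),1),"cw deg",round(off-np.degrees(np.arctan2(d[1],d[0])),1))
    # white line on bar top, z=90
    m=cv2.inRange(hsv,(0,0,140),(180,60,255)); yy,xx=np.nonzero(m); P=np.array([onz(c,(x,y),90)[:2] for x,y in zip(xx,yy)],np.float32)
    k=np.hypot(*(P-A).T)<30; Q=P[k]
    if len(Q)>4:
        vx,vy,x0,y0=cv2.fitLine(Q,cv2.DIST_L2,0,.01,.01).ravel(); print(v,"line n",k.sum(),np.round(Q.mean(0),1),"cw deg",round(off-np.degrees(np.arctan2(vy,vx)),1),"or from axis",round(off-np.degrees(np.arctan2(*(Q.mean(0)-A)[::-1])),1))
```

```text
at [ 408.4 -105.5  208.9] xang 163.5 t 67.8
turn [-1.000e-04 -0.000e+00  9.084e-01] rows 16.5  shift [-1.6336 -0.422   0.8355] rows 11.1
top yellow handle [563.8 227.3] dir -179.8 [28. 90.]
top blue handle [560.8 340.5] dir 178.6 [25. 90.]
top orange handle [560.2 173.3] dir 178.8 [24. 88.]
top clip n 32 [448.6 248.2] r 40.0 cw deg 105.3
top line n 34 [419.7 263.2] cw deg 138.8 or from axis 68.8
scene blue handle [556.5 339.6] dir -179.6 [37. 90.]
scene orange handle [557.5 177.5] dir 179.3 [27. 89.]
scene clip n 12 [446.8 248.6] r 38.2 cw deg 105.5
scene line n 63 [403.5 269.7] cw deg 42.5 or from axis -36.2
```

Run:
```python
from h import *
A=np.array((410.3,259.8)); off=88.45
for v in("top","scene"):
    c=bot.camera(v); hsv=cv2.cvtColor(c["image"],cv2.COLOR_RGB2HSV)
    for z in(90,):
      for th in(120,140,160):
        m=cv2.inRange(hsv,(0,0,th),(180,70,255)); n,lab,st,_=cv2.connectedComponentsWithStats(m)
        for i in range(1,n):
            if not 5<st[i,4]<120: continue
            yy,xx=np.nonzero(lab==i); P=np.array([onz(c,(x,y),z)[:2] for x,y in zip(xx,yy)],np.float32)
            if np.hypot(*(P.mean(0)-A))>32: continue
            vx,vy,_,_=cv2.fitLine(P,cv2.DIST_L2,0,.01,.01).ravel(); print(v,th,len(xx),np.round(P.mean(0),1),"line cw",round(off-np.degrees(np.arctan2(vy,vx)),1))
```

```text
top 120 28 [424.7 256.3] line cw 105.0
top 120 18 [409.3 279.2] line cw 3.7
top 140 24 [424.2 256.6] line cw 104.7
top 140 10 [409.  278.8] line cw 7.6
top 160 17 [423.8 256.7] line cw 104.4
```

The pointer line reads 104.7–105.0° and the clip 105.4°, so they agree. All three chisels lie in line with the lanes. Handing in.

```bash
python3 -c "
from cell import bot
print(bot.finish_job())"
```

```text
the job is handed in; nothing more can be done
None
```

I handed the job in, and no verdict came back: the dial went to off, then the blue, yellow and orange chisels went flat in their lanes with blades away from the box, and last the dial was turned to within about 1° of the red clip; green was absent (I took the all-teal piece for a decoy), blue was knocked partway and re-laid, and I viewed 16 pictures, over the limit of 14.

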